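Clip the manifold spindles with the fork and lock the spindle bar

TASK

Every orange clip lying about must go onto a spindle of its own on the dosing manifold (any spindle will do): lay it on the deck in front of a bare spindle with its mouth towards it, then push it along the deck with the held fork tool until it snaps into the groove; do not push a clip home with the fingers. When all clips are on, swing the red lock handle over its cam until it drops into the low notch, and leave the fork standing on its green mat; do not disturb the bottles and the beaker.

Things in the scene. Friction and masses are not known exactly. Their poses are not given: they have to be found in the camera images.
- manifold: dosing manifold, a grey deck plate 130 x 252 mm, 10 mm thick, fixed, place and yaw vary. Origin on the worktop; its +x points towards the spindles and the dark spindle bar behind them (away from the robot at yaw 0), +y to the left. The deck's top, 10 mm above the worktop, reaches 75 mm to -x, 55 mm to +x, 122 mm to +y and 130 mm to -y of the origin
- knob (a point): centre of the black upright knob (diameter 16 mm, 36 mm tall; 58 mm above the worktop when open) on the red lock handle, 45 mm from the handle's upright axis, which stands at (-5, -104) mm in the manifold's frame. The red arm below the knob has its top 41 mm above the worktop
- handle (a joint): angle of the red lock handle about its axis, rad: 0 open (arm points to the manifold's -x), 1.5 locked (arm points nearly to the manifold's -y); it turns counter-clockwise from above. From 0.25 to 1.0 rad handle and knob ride up a sprung cam by 6 mm, at about 1.25 they drop off its crest into the low notch, 4 mm below the open height; stop at 1.5. About 4 N at the knob
- lock_lift (a joint): height of the lock handle on its cam, m: 0 open, 0.006 on the crest, -0.004 in the low notch
- mat_centre (a point): centre of the top of the green mat of the fork tool (100 x 90 mm, 2 mm thick, fixed on the worktop, place and yaw vary); its x runs along the 100 mm side
- fork_handle (a point): the fork tool's upright blue handle (18 x 18 mm; this point 40 mm above the tool's underside; handle from 8 to 72 mm, thin cap). Steel foot 8 mm thick, 34 mm wide, 28 mm to the rear; in +x it ends in two prongs 7.5 mm wide, 16 mm apart inside, gap 20 mm deep, ends 50 mm ahead of the handle's axis. 200 to 325 g
- spindle_0 (a point): first (leftmost, +y) spindle of the manifold: point on its upright axis, 3 mm above the deck, the height of a clip's middle. Groove of 12 mm diameter from the deck up to 8.5 mm above it, over it a head of 18 mm diameter up to 21 mm above the deck. Spindles are 48 mm apart. A clip slides along the deck towards the manifold's +x into the groove, under the head
- spindle_1 (a point): second spindle of the manifold: point on its upright axis, 3 mm above the deck, the height of a clip's middle. Groove of 12 mm diameter from the deck up to 8.5 mm above it, over it a head of 18 mm diameter up to 21 mm above the deck. Spindles are 48 mm apart. A clip slides along the deck towards the manifold's +x into the groove, under the head
- spindle_2 (a point): third spindle of the manifold: point on its upright axis, 3 mm above the deck, the height of a clip's middle. Groove of 12 mm diameter from the deck up to 8.5 mm above it, over it a head of 18 mm diameter up to 21 mm above the deck. Spindles are 48 mm apart. A clip slides along the deck towards the manifold's +x into the groove, under the head
- spindle_3 (a point): fourth (rightmost, -y) spindle of the manifold: point on its upright axis, 3 mm above the deck, the height of a clip's middle. Groove of 12 mm diameter from the deck up to 8.5 mm above it, over it a head of 18 mm diameter up to 21 mm above the deck. Spindles are 48 mm apart. A clip slides along the deck towards the manifold's +x into the groove, under the head
- clip_0_lug (a point): orange split clip 0 (may be absent; all alike): centre of its upright grip lug, 12 mm wide (clip's y), 10 mm deep (x), 30 mm tall from the clip's underside, this point 15 mm up. +x points to the open mouth; the eye's centre is 25 mm ahead. The arms are 6 mm thick
- clip_0_eye (a point): centre of clip 0's eye, 3 mm above its underside, axes as for its lug; on a spindle's axis once snapped in. Arm tips 18 mm ahead. Behind the eye a bridge 32 mm wide, 10 mm tall; its rear face, 20 mm behind the eye, shows on both sides of the lug: the fork's prongs straddle the lug and push there. The sprung arms' 8 mm throat opens over the 12 mm groove at about 7 N
- clip_1_lug (a point): orange split clip 1 (may be absent; all alike): centre of its upright grip lug, 12 mm wide (clip's y), 10 mm deep (x), 30 mm tall from the clip's underside, this point 15 mm up. +x points to the open mouth; the eye's centre is 25 mm ahead. The arms are 6 mm thick
- clip_1_eye (a point): centre of clip 1's eye, 3 mm above its underside, axes as for its lug; on a spindle's axis once snapped in. Arm tips 18 mm ahead. Behind the eye a bridge 32 mm wide, 10 mm tall; its rear face, 20 mm behind the eye, shows on both sides of the lug: the fork's prongs straddle the lug and push there. The sprung arms' 8 mm throat opens over the 12 mm groove at about 7 N
- clip_2_lug (a point): orange split clip 2 (may be absent; all alike): centre of its upright grip lug, 12 mm wide (clip's y), 10 mm deep (x), 30 mm tall from the clip's underside, this point 15 mm up. +x points to the open mouth; the eye's centre is 25 mm ahead. The arms are 6 mm thick
- clip_2_eye (a point): centre of clip 2's eye, 3 mm above its underside, axes as for its lug; on a spindle's axis once snapped in. Arm tips 18 mm ahead. Behind the eye a bridge 32 mm wide, 10 mm tall; its rear face, 20 mm behind the eye, shows on both sides of the lug: the fork's prongs straddle the lug and push there. The sprung arms' 8 mm throat opens over the 12 mm groove at about 7 N
- clip_3_lug (a point): orange split clip 3 (may be absent; all alike): centre of its upright grip lug, 12 mm wide (clip's y), 10 mm deep (x), 30 mm tall from the clip's underside, this point 15 mm up. +x points to the open mouth; the eye's centre is 25 mm ahead. The arms are 6 mm thick
- clip_3_eye (a point): centre of clip 3's eye, 3 mm above its underside, axes as for its lug; on a spindle's axis once snapped in. Arm tips 18 mm ahead. Behind the eye a bridge 32 mm wide, 10 mm tall; its rear face, 20 mm behind the eye, shows on both sides of the lug: the fork's prongs straddle the lug and push there. The sprung arms' 8 mm throat opens over the 12 mm groove at about 7 N
- beaker: clear beaker, 59 mm wide, 82 mm tall, a bystander; origin at its underside
- white_bottle: white screw-cap bottle, 52 mm wide, 112 mm tall, a bystander; origin at its underside
- amber_bottle: amber dropping bottle, 30 mm wide, 78 mm tall, a bystander; origin at its underside
Things that resemble listed ones, but are neither listed nor needed, are in the scene too. Leave any purple look-alike of the part that bears clip_2_lug alone.

How it is judged (in metres and radians):
On the way, in this order (a step that is already met when the one before it is completed fails the run):
1. every clip has been snapped onto a spindle (((horizontal distance between clip_0_eye and spindle_0 below 0.004 m and z of clip_0_eye in the frame of spindle_0 below 0.004 m) or (horizontal distance between clip_0_eye and spindle_1 below 0.004 m and z of clip_0_eye in the frame of spindle_1 below 0.004 m) or (horizontal distance between clip_0_eye and spindle_2 below 0.004 m and z of clip_0_eye in the frame of spindle_2 below 0.004 m) or (horizontal distance between clip_0_eye and spindle_3 below 0.004 m and z of clip_0_eye in the frame of spindle_3 below 0.004 m)) and ((horizontal distance between clip_1_eye and spindle_0 below 0.004 m and z of clip_1_eye in the frame of spindle_0 below 0.004 m) or (horizontal distance between clip_1_eye and spindle_1 below 0.004 m and z of clip_1_eye in the frame of spindle_1 below 0.004 m) or (horizontal distance between clip_1_eye and spindle_2 below 0.004 m and z of clip_1_eye in the frame of spindle_2 below 0.004 m) or (horizontal distance between clip_1_eye and spindle_3 below 0.004 m and z of clip_1_eye in the frame of spindle_3 below 0.004 m)) and ((horizontal distance between clip_2_eye and spindle_0 below 0.004 m and z of clip_2_eye in the frame of spindle_0 below 0.004 m) or (horizontal distance between clip_2_eye and spindle_1 below 0.004 m and z of clip_2_eye in the frame of spindle_1 below 0.004 m) or (horizontal distance between clip_2_eye and spindle_2 below 0.004 m and z of clip_2_eye in the frame of spindle_2 below 0.004 m) or (horizontal distance between clip_2_eye and spindle_3 below 0.004 m and z of clip_2_eye in the frame of spindle_3 below 0.004 m)) and ((horizontal distance between clip_3_eye and spindle_0 below 0.004 m and z of clip_3_eye in the frame of spindle_0 below 0.004 m) or (horizontal distance between clip_3_eye and spindle_1 below 0.004 m and z of clip_3_eye in the frame of spindle_1 below 0.004 m) or (horizontal distance between clip_3_eye and spindle_2 below 0.004 m and z of clip_3_eye in the frame of spindle_2 below 0.004 m) or (horizontal distance between clip_3_eye and spindle_3 below 0.004 m and z of clip_3_eye in the frame of spindle_3 below 0.004 m))), for 0.2 s.
2. the lock handle has gone over the cam and dropped into its low notch (value of joint handle above 1.25 rad and value of joint lock_lift below -0.002 m), for 0.2 s.
At the end, for the whole second after the job is handed in: each clip present has its eye within 4 mm of a spindle's axis, down on the deck (within 4 mm); the lock handle is beyond 1.25 rad and down in its notch (lift below -2 mm); the fork stands upright (within 0.1 rad) on its mat, handle axis within 40 mm of the mat's centre (all of step 1 and all of step 2 and horizontal distance between fork_handle and mat_centre below 0.04 m and angle between fork_handle's own z axis and vertical below 0.1 rad and height (world z) of fork_handle below 0.05 m); the robot touches nothing.
It fails at once if clip 0 touched by the fingers within 10 mm of its place on a spindle (contact force between the fingers and clip_0 above 1 N and (horizontal distance between clip_0_eye and spindle_0 below 0.01 m or horizontal distance between clip_0_eye and spindle_1 below 0.01 m or horizontal distance between clip_0_eye and spindle_2 below 0.01 m or horizontal distance between clip_0_eye and spindle_3 below 0.01 m)).
It fails at once if clip 1 touched by the fingers within 10 mm of its place on a spindle (contact force between the fingers and clip_1 above 1 N and (horizontal distance between clip_1_eye and spindle_0 below 0.01 m or horizontal distance between clip_1_eye and spindle_1 below 0.01 m or horizontal distance between clip_1_eye and spindle_2 below 0.01 m or horizontal distance between clip_1_eye and spindle_3 below 0.01 m)).
It fails at once if clip 2 touched by the fingers within 10 mm of its place on a spindle (contact force between the fingers and clip_2 above 1 N and (horizontal distance between clip_2_eye and spindle_0 below 0.01 m or horizontal distance between clip_2_eye and spindle_1 below 0.01 m or horizontal distance between clip_2_eye and spindle_2 below 0.01 m or horizontal distance between clip_2_eye and spindle_3 below 0.01 m)).
It fails at once if clip 3 touched by the fingers within 10 mm of its place on a spindle (contact force between the fingers and clip_3 above 1 N and (horizontal distance between clip_3_eye and spindle_0 below 0.01 m or horizontal distance between clip_3_eye and spindle_1 below 0.01 m or horizontal distance between clip_3_eye and spindle_2 below 0.01 m or horizontal distance between clip_3_eye and spindle_3 below 0.01 m)).
It fails at once if a bottle or the beaker moved more than 30 mm (distance of any of beaker, white_bottle, amber_bottle from where it was at the start of the episode above 0.03 m).
Of clip_0, clip_1, clip_2, clip_3 only 3 to 4 are there at a start; the rules pass over those that are not, and their reading is None.
At some moment in a run one of clip_0, clip_1, clip_2, clip_3, fork may be knocked a few centimetres aside while the robot is not near it.
It also fails if it takes over 210 s, if anything falls off the work surface, if the arm or the gripper's body presses on something with over 40 N, if the wrist force passes 120 N, or if a joint passes its speed limit or range.

ROBOT

A 6-joint arm with a two-finger parallel gripper is mounted at the origin on a cart in front of the work surface, level with it; the furniture and walls round the work are solid. World frame = base frame: x ahead of the robot, y to its left, z up, the work surface at z = 0. Lengths are in m, angles in degrees, forces in N, time in s.
With the tool pointing down it reaches from about 0.4 to 0.825 m from the base axis. Payload 7 kg.
Tool frame: the origin (TCP) lies at the very end of the fingers, on their centre line; the grasp point (between the pads) lies 19 mm behind it (ctrl.hold_point_z is the distance from the TCP to the grasp point, in m); z points along the fingers, y is the line along which they close (so a half turn about z gives the same grasp; the last joint's range is limited). The gripper opens to 88 mm and grips with 3 to 60 N. Pads are 19 mm wide; open, the fingers measure 130 mm over their backs; the gripper's body (78 mm by 193 mm) begins 47 mm behind the grasp point.
Start: joints at [83.772, 20.546, 0.682, 0, -70.136, -16.507], TCP at [0.261, 0.623, 0.227] pointing down, gripper open.
Joint ranges: [-176.03, 176.03], [-82.01, 121.73], [-58.28, 71.71], [-173.87, 95.51], [-174.79, -0.11], [-173.66, 173.66]. Speed limits (degrees/s): [136.94, 136.94, 172.46, 180, 180, 180].

INTERFACE

Orientations are given as [roll, pitch, yaw] about the fixed x, y, z axes, in that order (R = Rz(yaw) Ry(pitch) Rx(roll)).
In Python, from plant import sensors, viewer, workorder, ctrl gives the robot as it stands.
- The arm moves only by the shell command python3 -m pendant 'ROWS'. ROWS is JSON, a list of rows, each a list of 3 entries, a list of its own where there are three numbers: the opening, from -1 (shut) to 1 (fully open), so that 0 is half open, then the shift along the tool's x, y, z in m, then the turn, a rotation vector about the tool's x, y, z in degrees. A call has 1 to 10 rows; each row is the pose to reach, as a shift and turn from the pose commanded when the call began, along the tool's axes at that moment; what a row does not reach only later rows make up. A row lasts 1/12 s, in which the tool goes at most 41.7 mm and 7.16 degrees, less where a joint would pass 70% of its speed; a pose out of reach is approached as far as the arm can. A call with a gripper value outside its range is refused whole. The fingers move at their own pace and stop on an object; the grip force is fixed at half the most. Time passes only in rows, so rows that repeat a pose let the fingers close. It gives the time, the measured TCP pose, the force, the opening and the grip force at its end, in the units of the state.
- sensors.get_obs(): the state, without advancing time (a new reading comes with each control period).
- viewer.snapshot(name): name is "scene" or "top"; returns the picture (400x640x3 uint8, red, green, blue); there is no depth.
- viewer.camera_params(name): a dict with "fx", "fy", "cx", "cy" (pixels), "extrinsics" (4x4, takes a point from world to camera coordinates). Camera axes: x right, y up, looking along -z (the intrinsics and any distortion apply to the point x, -y, -z); pixel columns grow to the right and rows downward; lengths in m; the calibration is good to about 2 mm. A picture is of the moment at which its call begins. camera_params takes no time and is no camera call.
- workorder.close_job(): hands the job in; it is judged then, once.
The state is a dict: "clock": time; "joint_pos": joint angles; "qvel": joint speeds; "tau": joint torques, N m; "tool_pos": TCP position; "orientation": TCP orientation; "force": force on the tool from outside, world axes, zero at the start; "moment": the same for the moment, N m; "opening": finger opening in m; "gripper_force": force on a finger pad.
Only numpy, scipy, OpenCV 4.12 (cv2) and the standard library are available. Lean on these libraries where they do the work, as an engineer would, in place of code of your own. Each camera call takes 0.05 s, during which the arm holds its last target. There are 200 camera calls.

## Working session

There is one attempt and no reset: what is moved stays moved. The work goes in short steps, Python scripts to look and compute and a shell command to move; the robot and the scene stay as the last step left them, time stands still between calls to the robot, and variables do not carry over. Pictures are saved under pics/ and viewed, at most 19 in all, crops included, and the job is handed in when it is done.

```bash
mkdir -p pics; ls; python3 - <<'E'
from plant import sensors, viewer, ctrl
import cv2
print(sensors.get_obs())
for n in("scene","top"):
    im=viewer.snapshot(n); cv2.imwrite(f"pics/{n}0.png",im[:,:,::-1]); p=viewer.camera_params(n); print(n,p)
print(ctrl.hold_point_z)
E
```

```text
pics
{'clock': 0.0, 'joint_pos': array([ 8.37709693e+01,  2.05911221e+01,  6.33182894e-01, -2.18860338e-02,
       -7.01352723e+01, -1.65077298e+01]), 'qvel': array([ 0.06084437, -0.04315473, -0.02767935, -0.02414289, -0.03184653,
        0.03967339]), 'tau': array([-1.94982560e-03, -5.82724822e+01,  2.93057334e+01,  6.99737146e+00,
        6.99433978e-03, -1.47049059e-04]), 'tool_pos': array([0.26070137, 0.62208426, 0.22561618]), 'orientation': array([ 1.79904784e+02, -6.76221783e-03, -2.27442085e+01]), 'force': array([ 0.5298486 ,  0.29595616, -0.40069571]), 'moment': array([-0.02210851,  0.00517201,  0.03098738]), 'gripper_force': 0.0, 'opening': 0.08741379689036}
scene {'fx': 394.9898491715787, 'fy': 394.9898491715787, 'cx': 315.3697619144575, 'cy': 201.91099229355606, 'extrinsics': array([[ 0.75952898, -0.65040542,  0.00940845, -0.56672534],
       [ 0.50034332,  0.5934102 ,  0.63049258, -0.1619802 ],
       [-0.41565886, -0.47416993,  0.77613825, -1.00936289],
       [ 0.        ,  0.        ,  0.        ,  1.        ]])}
top {'fx': 410.4245678918035, 'fy': 410.4245678918035, 'cx': 316.4289998069974, 'cy': 204.26087418972395, 'extrinsics': array([[-0.0062292 , -0.99973732,  0.02205634, -0.2214683 ],
       [ 0.98837568, -0.00280484,  0.15200545, -0.55057841],
       [-0.15190366,  0.02274682,  0.98813352, -0.84945381],
       [ 0.        ,  0.        ,  0.        ,  1.        ]])}
0.0188
```

View pics/scene0.png

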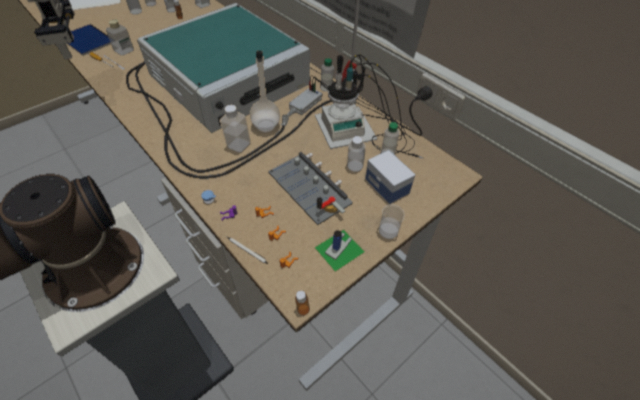

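View pics/top0.png

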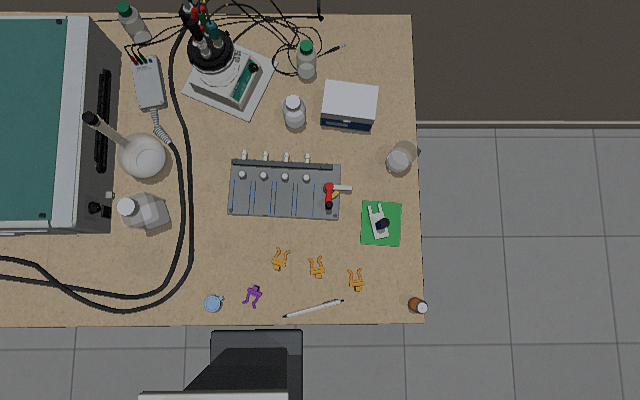

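The top view shows three orange clips near (280,260), (317,267) and (356,280). The only look-alike is the purple one at (254,295), which I'll leave alone. The manifold is at (285,190), the red handle at (329,193) and the fork on its mat at (381,224). Next is a close crop to check this choice.

```bash
cat > h.py <<'E'
import numpy as np, cv2
from plant import sensors, viewer, ctrl
def ray(cam,u,v):
    p=viewer.camera_params(cam); E=np.array(p["extrinsics"]); R=E[:3,:3]
    d=np.array([(u-p["cx"])/p["fx"],-(v-p["cy"])/p["fy"],-1.])
    return -R.T@E[:3,3], R.T@d
def onz(cam,u,v,z):
    o,d=ray(cam,u,v); return (o+d*(z-o[2])/d[2])
def proj(cam,P):
    p=viewer.camera_params(cam); E=np.array(p["extrinsics"]); c=E[:3,:3]@np.array(P)+E[:3,3]
    return np.array([p["cx"]+p["fx"]*c[0]/-c[2], p["cy"]+p["fy"]*c[1]/c[2]])
def blobs(m,amin=20):
    n,l,s,c=cv2.connectedComponentsWithStats(m.astype(np.uint8)); return [(c[i],s[i],l==i) for i in range(1,n) if s[i][4]>=amin]
def orange(im):
    h=cv2.cvtColor(im,cv2.COLOR_RGB2HSV); return (h[...,0]>7)&(h[...,0]<19)&(h[...,1]>190)&(h[...,2]>110)
def snap(cam,name=None,crop=None,k=4):
    im=viewer.snapshot(cam)
    if name:
        o=im if crop is None else im[crop[1]:crop[3],crop[0]:crop[2]]
        o=cv2.resize(o,None,fx=k,fy=k,interpolation=cv2.INTER_CUBIC); cv2.imwrite(f"pics/{name}.png",o[:,:,::-1])
    return im
E
python3 - <<'E'
from h import *
im=snap("top","c1",(222,150,422,300),4)
for c,s,m in blobs(orange(im)): print(c.round(1),s)
im=snap("scene","s1",(200,140,400,290),4)
for c,s,m in blobs(orange(im)): print(c.round(1),s)
E
```

```text
[260.1 211.7] [256 208   9   9  36]
[273.2 234.8] [269 232  10   7  34]
[285.  261.9] [281 259  10   7  37]
```

View pics/c1.png

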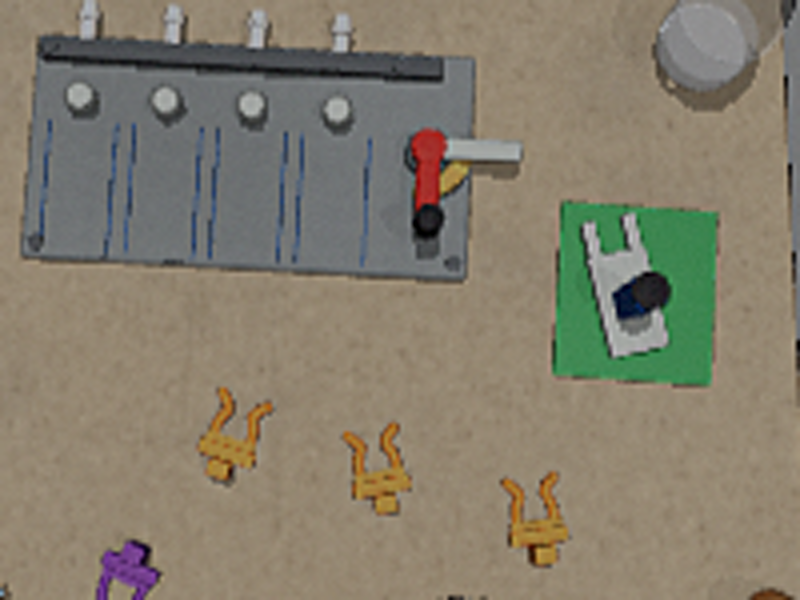

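View pics/s1.png

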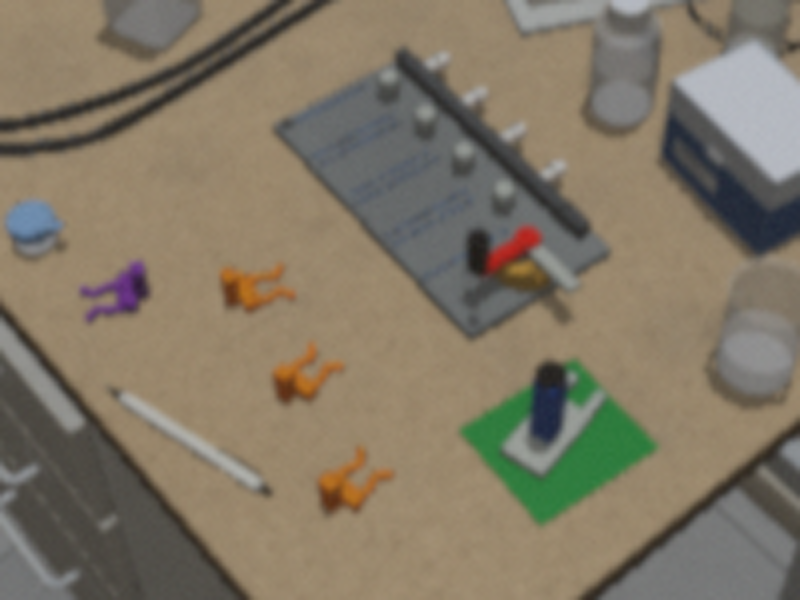

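The crops confirm it. Lug tops are at about (277,267), (318,276) and (358,289) in the top image, and all three mouths face the manifold. The fork's prongs also face the manifold, and the purple part stays put. Now to turn these pixels into positions.

```bash
cat > m1.py <<'E'
from h import *
def T(x,y,z): return onz("top",222+(x+.5)/4-.5,150+(y+.5)/4-.5,z)
def S(x,y,z): return onz("scene",200+(x+.5)/4-.5,140+(y+.5)/4-.5,z)
print("cams",ray("top",0,0)[0],ray("scene",0,0)[0])
C=[T(*p,.01) for p in[(40,37),(473,58),(464,281),(23,257)]]
loc=np.array([[55,122],[55,-130],[-75,-130],[-75,122]])/1000
W=np.array([c[:2] for c in C]); 
sp=np.array([T(*p,.031)[:2] for p in[(79,92),(166,97),(252,102),(339,107)]])
def fit(a,b):
    ac=a-a.mean(0); bc=b-b.mean(0)
    th=np.arctan2((ac[:,0]*bc[:,1]-ac[:,1]*bc[:,0]).sum(),(ac*bc).sum()); R=np.array([[np.cos(th),-np.sin(th)],[np.sin(th),np.cos(th)]])
    t=b.mean(0)-R@a.mean(0); return th,R,t
th,R,t=fit(loc,W); print("manifold",np.degrees(th),t,"resid",(W-(loc@R.T+t)).round(4).tolist())
print("spindles local",((sp-t)@R).round(4).tolist(), "world",sp.round(4).tolist())
print("scene deck corners local",[((S(*p,.01)[:2]-t)@R).round(4) for p in[(275,127),(470,338),(608,248)]])
print("scene spindles local",[((S(*p,.031)[:2]-t)@R).round(4) for p in[(388,75),(427,110),(464,147),(504,186)]])
print("knob local",((T(427,217,.058)[:2]-t)@R),((S(480,238,.058)[:2]-t)@R))
for n,l,a,b,sl in[("A",(220,468),(224,392),(266,406),(236,273)),("B",(386,505),(349,436),(396,427),(285,378)),("C",(543,555),(507,482),(552,477),(331,487))]:
    L=T(*l,.03)[:2]; M=(T(*a,.006)[:2]+T(*b,.006)[:2])/2; d=M-L
    print(n,"lug",L.round(4),"scene",S(*sl,.03)[:2].round(4),"yaw",np.degrees(np.arctan2(d[1],d[0])).round(1),"len",np.linalg.norm(d).round(4))
cap=T(651,290,.074); f=(T(590,225,.008)+T(629,216,.008))/2; r=(T(615,357,.008)+T(667,346,.008))/2; d=f-r
print("fork cap",cap,"scene",S(549,372,.074),"axis from foot",r+d/np.linalg.norm(d)*.028,"yaw",np.degrees(np.arctan2(d[1],d[0])),"len",np.linalg.norm(d))
M=[T(*p,.002)[:2] for p in[(561,202),(719,212),(711,386),(554,374)]]; print("mat",np.mean(M,0),[np.linalg.norm(M[i]-M[i-1]).round(4) for i in range(4)])
E
python3 m1.py
```

```text
cams [ 0.4137636  -0.20363204  0.92794949] [ 0.09193941 -0.75109006  0.89086447]
manifold -3.084237570735976 [ 0.60060005 -0.14837448] resid [[-0.0014, -0.0015], [-0.0004, 0.0018], [0.0004, 0.0018], [0.0013, -0.0022]]
spindles local [[0.0179, 0.0921], [0.0176, 0.0436], [0.0173, -0.0044], [0.017, -0.053]] world [[0.6235, -0.0574], [0.6206, -0.1058], [0.6177, -0.1537], [0.6147, -0.2022]]
scene deck corners local [array([-0.0749,  0.1158]), array([-0.0774, -0.1318]), array([ 0.0505, -0.1285])]
scene spindles local [array([0.0151, 0.0919]), array([0.0168, 0.0439]), array([ 0.016 , -0.0031]), array([ 0.0157, -0.051 ])]
knob local [-0.04682881 -0.10361054] [-0.04222858 -0.09634716]
A lug [ 0.4158 -0.1375] scene [ 0.419 -0.14 ] yaw -17.3 len 0.0398
B lug [ 0.3955 -0.227 ] scene [ 0.3925 -0.2326] yaw 9.4 len 0.0405
C lug [ 0.3685 -0.3113] scene [ 0.3653 -0.3175] yaw 5.4 len 0.0402
fork cap [ 0.50669132 -0.36573002  0.074     ] scene [ 0.50609609 -0.3621823   0.074     ] axis from foot [ 0.50655676 -0.3657575   0.008     ] yaw 11.904942473567147 len 0.07616886611791457
mat [ 0.51295788 -0.37096602] [np.float64(0.0985), np.float64(0.091), np.float64(0.0998), np.float64(0.089)]
```

```bash
cat >> h.py <<'E'
def go(x,y,z,yaw,o=None):
    """shift/turn in tool axes from measured pose to a pointing-down pose"""
    from scipy.spatial.transform import Rotation as Ro
    o=o or sensors.get_obs(); R=Ro.from_euler("xyz",o["orientation"],degrees=True); G=Ro.from_euler("xyz",[180,0,yaw],degrees=True)
    print("shift",(R.inv().apply(np.array([x,y,z])-o["tool_pos"])).round(4).tolist(),"turn",(R.inv()*G).as_rotvec(degrees=True).round(2).tolist())
def st():
    o=sensors.get_obs(); print(round(o["clock"],2),o["tool_pos"].round(4),o["orientation"].round(1),"F",o["force"].round(1),"open",round(o["opening"],4),"gf",round(o["gripper_force"],1),"j",o["joint_pos"].round(0)); return o
th=np.radians(-3.3); MR=np.array([[np.cos(th),-np.sin(th)],[np.sin(th),np.cos(th)]]); MT=np.array([.6006,-.1478])
def man(x,y): return MR@np.array([x,y])+MT
E
python3 -c "
from h import *
go(.40,.22,.24,-17)"
```

```text
shift [0.2839, 0.3172, -0.0137] turn [0.06, -0.0, -5.74]
```

```bash
python3 -m pendant '[[0,[0.284,0.317,-0.014],[0,0,-5.7]],[0,[0.284,0.317,-0.014],[0,0,-5.7]],[0,[0.284,0.317,-0.014],[0,0,-5.7]],[0,[0.284,0.317,-0.014],[0,0,-5.7]],[0,[0.284,0.317,-0.014],[0,0,-5.7]],[0,[0.284,0.317,-0.014],[0,0,-5.7]],[0,[0.284,0.317,-0.014],[0,0,-5.7]],[0,[0.284,0.317,-0.014],[0,0,-5.7]],[0,[0.284,0.317,-0.014],[0,0,-5.7]],[0,[0.284,0.317,-0.014],[0,0,-5.7]]]'; python3 -c "
from h import *
st();go(.4165,-.1385,.10,-17)"
```

```text
clock: 1.03
tool_pos: [0.3973, 0.2271, 0.2406]
orientation: [-180.0, -0.0, -17.0]
force: [2.2, 0.2, -0.8]
opening: 0.0439
gripper_force: 0.0
1.03 [0.3973 0.2271 0.2406] [-180.   -0.  -17.] F [ 2.2  0.2 -0.8] open 0.0439 gf 0.0 j [ 55.  -1. -24.  -0. -67.  18.]
shift [0.1253, 0.3441, 0.1403] turn [-0.04, -0.01, -0.01]
```

```bash
python3 -m pendant '[[0,[0.125,0.344,0.14],[0,0,0]],[0,[0.125,0.344,0.14],[0,0,0]],[0,[0.125,0.344,0.14],[0,0,0]],[0,[0.125,0.344,0.14],[0,0,0]],[0,[0.125,0.344,0.14],[0,0,0]],[0,[0.125,0.344,0.14],[0,0,0]],[0,[0.125,0.344,0.14],[0,0,0]],[0,[0.125,0.344,0.14],[0,0,0]],[0,[0.125,0.344,0.14],[0,0,0]],[0,[0.125,0.344,0.14],[0,0,0]]]'; python3 -c "
from h import *
st()
im=snap('scene','g1',(200,140,400,290),4)
go(.4165,-.1385,.014,-17)"
```

```text
clock: 1.87
tool_pos: [0.4145, -0.1397, 0.0985]
orientation: [179.9, 0.1, -17.2]
force: [0.7, 0.4, -0.7]
opening: 0.0438
gripper_force: 0.0
1.87 [ 0.4145 -0.1397  0.0985] [ 1.799e+02  1.000e-01 -1.720e+01] F [ 0.7  0.4 -0.7] open 0.0438 gf 0.0 j [  7.   6. -38.  -0. -46.  65.]
shift [0.0019, -0.0024, 0.0839] turn [0.09, 0.21, -0.22]
```

View pics/g1.png

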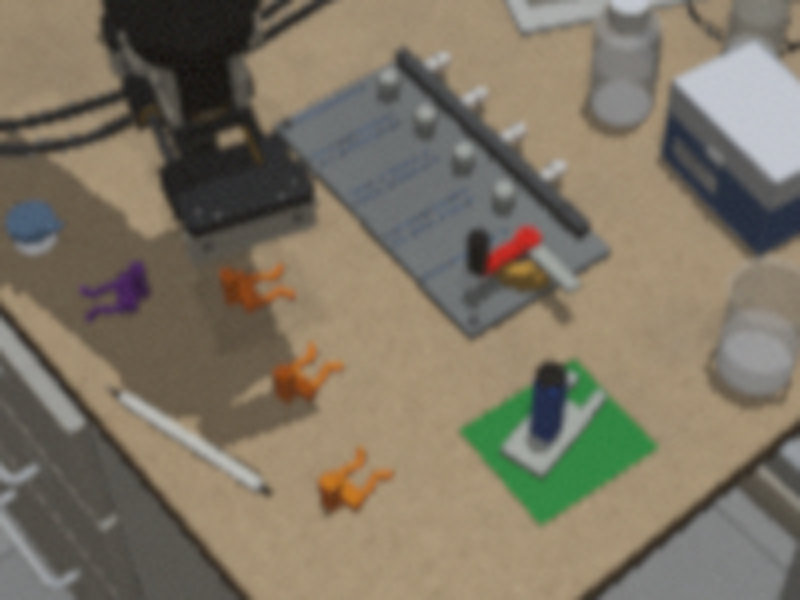

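The gripper hangs straight above clip A at about (250,287) in the crop, and nothing has moved. Going down and gripping.

```bash
python3 -m pendant '[[0,[0.002,-0.002,0.03],[0,0,0]],[0,[0.002,-0.002,0.06],[0,0,0]],[0,[0.002,-0.002,0.083],[0,0,0]],[0,[0.002,-0.002,0.083],[0,0,0]],[0,[0.002,-0.002,0.083],[0,0,0]],[-1,[0.002,-0.002,0.083],[0,0,0]],[-1,[0.002,-0.002,0.083],[0,0,0]],[-1,[0.002,-0.002,0.083],[0,0,0]],[-1,[0.002,-0.002,0.083],[0,0,0]],[-1,[0.002,-0.002,0.083],[0,0,0]]]'; python3 -c "
from h import *
st()"
```

```text
clock: 2.75
tool_pos: [0.4191, -0.135, 0.0181]
orientation: [-180.0, -0.1, -17.0]
force: [0.6, -1.1, -0.4]
opening: 0.0159
gripper_force: 0.0
2.75 [ 0.4191 -0.135   0.0181] [-1.8e+02 -1.0e-01 -1.7e+01] F [ 0.6 -1.1 -0.4] open 0.0159 gf 0.0 j [  8.  14. -43.   0. -33.  65.]
```

```bash
python3 -m pendant '[[-1,[0,0,0.002],[0,0,0]],[-1,[0,0,0.002],[0,0,0]],[-1,[0,0,0.002],[0,0,0]],[-1,[0,0,0.002],[0,0,0]]]'; python3 -m pendant '[[-1,[0,0,0],[0,0,0]]]'; python3 -c "
from h import *
L=man(-.040,.092); print(L)
st();go(L[0],L[1],.07,-3.3)"
```

```text
clock: 3.08
tool_pos: [0.4193, -0.1351, 0.0166]
orientation: [-180.0, -0.1, -17.0]
force: [-4.7, 2.8, 18.8]
opening: 0.0117
gripper_force: 30.0
clock: 3.17
tool_pos: [0.4193, -0.1351, 0.0166]
orientation: [-180.0, -0.1, -17.0]
force: [-4.2, 2.8, 18.7]
opening: 0.0115
gripper_force: 30.0
[ 0.56596222 -0.05364999]
3.17 [ 0.4193 -0.1351  0.0166] [-1.8e+02 -1.0e-01 -1.7e+01] F [-4.2  2.8 18.7] open 0.0115 gf 30.0 j [  8.  14. -43.   0. -33.  65.]
shift [0.1165, -0.1208, -0.0532] turn [-0.01, -0.1, -13.7]
```

```bash
python3 -m pendant '[[-1,[0,0,-0.03],[0,0,0]],[-1,[0,0,-0.053],[0,0,0]],[-1,[0.03,-0.03,-0.053],[0,0,-6]],[-1,[0.06,-0.06,-0.053],[0,0,-13.7]],[-1,[0.09,-0.09,-0.053],[0,0,-13.7]],[-1,[0.1165,-0.121,-0.053],[0,0,-13.7]],[-1,[0.1165,-0.121,-0.053],[0,0,-13.7]],[-1,[0.1165,-0.121,-0.053],[0,0,-13.7]],[-1,[0.1165,-0.121,-0.053],[0,0,-13.7]],[-1,[0.1165,-0.121,-0.053],[0,0,-13.7]]]'; python3 -m pendant '[[-1,[0,0,0],[0,0,0]],[-1,[0,0,0],[0,0,0]]]'; python3 -c "
from h import *
L=man(-.040,.092)
st();go(L[0],L[1],.030,-3.3)
snap('scene','g2',(230,120,380,270),4)"
```

```text
clock: 4.0
tool_pos: [0.5642, -0.054, 0.068]
orientation: [180.0, 0.1, -3.4]
force: [0.2, -0.5, -0.5]
opening: 0.0114
gripper_force: 30.0
clock: 4.17
tool_pos: [0.5647, -0.0541, 0.0686]
orientation: [-180.0, -0.0, -3.4]
force: [-0.2, 0.7, -0.5]
opening: 0.0117
gripper_force: 30.0
4.17 [ 0.5647 -0.0541  0.0686] [-180.    -0.    -3.4] F [-0.2  0.7 -0.5] open 0.0117 gf 30.0 j [ 14.  19. -24.  -0. -46.  72.]
shift [0.0012, -0.0005, 0.0386] turn [-0.0, -0.01, -0.07]
```

View pics/g2.png

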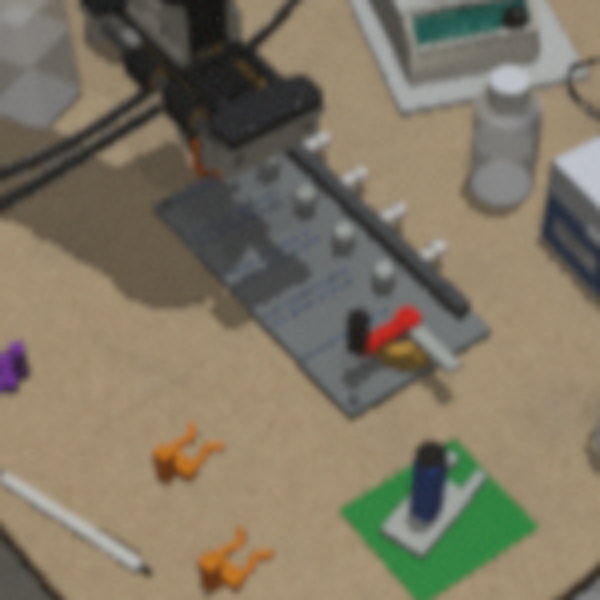

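The clip is in the fingers (orange at (200,155) in the crop), and the two others and the fork are unchanged. Lowering onto the deck.

```bash
python3 -m pendant '[[-1,[0.001,0,0.02],[0,0,0]],[-1,[0.001,0,0.038],[0,0,0]],[-1,[0.001,0,0.040],[0,0,0]],[-1,[0.001,0,0.040],[0,0,0]],[-1,[0.001,0,0.040],[0,0,0]]]'; python3 -m pendant '[[-1,[0,0,0.001],[0,0,0]],[-1,[0,0,0.001],[0,0,0]]]';  python3 -m pendant '[[-1,[0,0,0.001],[0,0,0]],[-1,[0,0,0.001],[0,0,0]]]'
```

```text
clock: 4.63
tool_pos: [0.5663, -0.0538, 0.0288]
orientation: [180.0, 0.0, -3.3]
force: [-0.6, -0.7, -0.3]
opening: 0.0113
gripper_force: 30.0
clock: 4.8
tool_pos: [0.5666, -0.0536, 0.0279]
orientation: [-180.0, -0.0, -3.3]
force: [-0.4, 0.7, -0.5]
opening: 0.0116
gripper_force: 30.0
clock: 4.97
tool_pos: [0.5667, -0.0536, 0.0268]
orientation: [-180.0, -0.0, -3.3]
force: [-1.2, 0.5, 2.1]
opening: 0.0113
gripper_force: 30.0
```

```bash
python3 -m pendant '[[-0.3,[0,0,0],[0,0,0]],[-0.3,[0,0,0],[0,0,0]],[-0.3,[0,0,0],[0,0,0]],[-0.3,[0,0,-0.03],[0,0,0]],[-0.3,[0,0,-0.065],[0,0,0]],[-0.3,[0,0,-0.07],[0,0,0]],[0,[0,0,-0.07],[0,0,0]]]';  python3 -c "
from h import *
st();go(.394,-.230,.09,10)"
```

```text
clock: 5.55
tool_pos: [0.5684, -0.0533, 0.0993]
orientation: [-179.9, -0.3, -3.3]
force: [-0.2, 0.0, -0.1]
opening: 0.0335
gripper_force: 0.0
5.55 [ 0.5684 -0.0533  0.0993] [-179.9   -0.3   -3.3] F [-0.2  0.  -0.1] open 0.0335 gf 0.0 j [ 14.  17. -22.   0. -50.  72.]
shift [-0.1639, 0.1865, 0.0081] turn [-0.03, -0.32, -13.31]
```

```bash
python3 -m pendant '[[0,[-0.03,0.03,0],[0,0,-6]],[0,[-0.164,0.1865,0.008],[0,0,-13.3]],[0,[-0.164,0.1865,0.008],[0,0,-13.3]],[0,[-0.164,0.1865,0.008],[0,0,-13.3]],[0,[-0.164,0.1865,0.008],[0,0,-13.3]],[0,[-0.164,0.1865,0.008],[0,0,-13.3]],[0,[-0.164,0.1865,0.008],[0,0,-13.3]],[0,[-0.164,0.1865,0.008],[0,0,-13.3]],[0,[-0.164,0.1865,0.008],[0,0,-13.3]],[0,[-0.164,0.1865,0.008],[0,0,-13.3]]]';  python3 -m pendant '[[0,[0,0,0],[0,0,0]],[0,[0,0,0],[0,0,0]],[0,[0,0,0],[0,0,0]]]';python3 -c "
from h import *
st();go(.394,-.230,.0185,10)
im=snap('scene','g3',(230,120,380,270),4)
for c,s,m in blobs(orange(im),8): print(c.round(1),s)"
```

```text
clock: 6.38
tool_pos: [0.3924, -0.23, 0.0881]
orientation: [180.0, -0.0, 10.0]
force: [-0.2, -0.1, 0.4]
opening: 0.0435
gripper_force: 0.0
clock: 6.63
tool_pos: [0.3923, -0.2297, 0.0881]
orientation: [-180.0, 0.0, 10.0]
force: [-0.7, 0.4, 0.1]
opening: 0.0439
gripper_force: 0.0
6.63 [ 0.3923 -0.2297  0.0881] [-180.    0.   10.] F [-0.7  0.4  0.1] open 0.0439 gf 0.0 j [ -5.   8. -37.  -0. -45. 105.]
shift [0.0017, 0.0006, 0.0696] turn [-0.0, 0.01, 0.04]
[284.6 169.3] [283 167   5   6  18]
[273.7 234.8] [269 232  11   7  30]
[285.  261.8] [280 258  12   8  45]
```

View pics/g3.png

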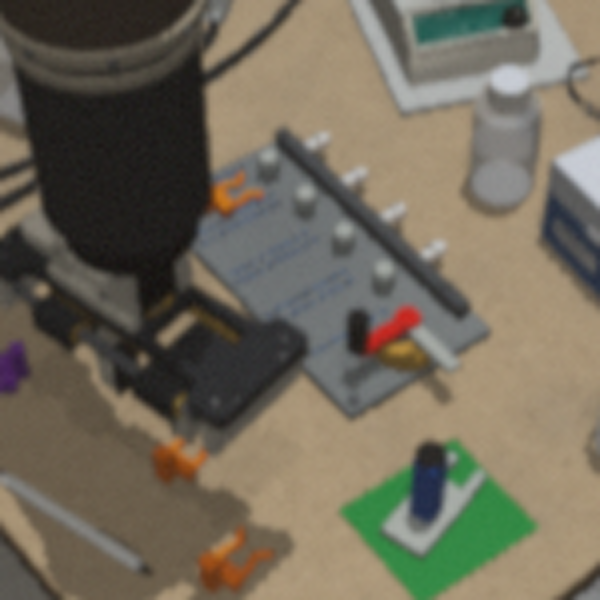

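Clip A stands on the deck at (235,195) in the crop, in the lane of spindle 0. Clip B, under the gripper at (175,460), is unmoved, so I descend on it.

```bash
python3 -m pendant '[[0,[0.002,0,0.03],[0,0,0]],[0,[0.002,0,0.06],[0,0,0]],[0,[0.002,0,0.07],[0,0,0]],[0,[0.002,0,0.07],[0,0,0]],[-1,[0.002,0,0.07],[0,0,0]],[-1,[0.002,0,0.07],[0,0,0]],[-1,[0.002,0,0.07],[0,0,0]],[-1,[0.002,0,0.07],[0,0,0]],[-1,[0.002,0,0.07],[0,0,0]],[-1,[0.002,0,0.07],[0,0,0]]]';python3 -m pendant '[[-1,[0,0,0],[0,0,0]],[-1,[0,0,0],[0,0,0]]]'; python3 -c "
from h import *
L=man(-.040,.044); print(L)
st();go(L[0],L[1],.07,-3.3)
A=np.r_[man(-.013,.092),.016];print(proj('scene',A),proj('scene',[*man(.017,.092),.01]),proj('scene',[*man(.017,.092),.031]))"
```

```text
clock: 7.52
tool_pos: [0.3942, -0.23, 0.0189]
orientation: [180.0, -0.1, 10.0]
force: [-0.3, 2.0, 4.2]
opening: 0.0111
gripper_force: 30.0
clock: 7.68
tool_pos: [0.3942, -0.23, 0.0189]
orientation: [180.0, -0.1, 10.0]
force: [-1.4, 2.2, 7.7]
opening: 0.0112
gripper_force: 30.0
[ 0.56319914 -0.1015704 ]
7.68 [ 0.3942 -0.23    0.0189] [ 1.8e+02 -1.0e-01  1.0e+01] F [-1.4  2.2  7.7] open 0.0112 gf 30.0 j [ -5.  15. -41.   0. -34. 105.]
shift [0.1888, -0.0972, -0.051] turn [0.02, -0.06, 13.28]
[289.30199373 165.56316948] [297.27210304 162.78403499] [297.09388296 157.96355417]
```

```bash
python3 -m pendant '[[-1,[0,0,-0.03],[0,0,0]],[-1,[0,0,-0.051],[0,0,0]],[-1,[0.189,-0.097,-0.051],[0,0,13.3]],[-1,[0.189,-0.097,-0.051],[0,0,13.3]],[-1,[0.189,-0.097,-0.051],[0,0,13.3]],[-1,[0.189,-0.097,-0.051],[0,0,13.3]],[-1,[0.189,-0.097,-0.051],[0,0,13.3]],[-1,[0.189,-0.097,-0.051],[0,0,13.3]],[-1,[0.189,-0.097,-0.051],[0,0,13.3]],[-1,[0.189,-0.097,-0.051],[0,0,13.3]]]'; python3 -m pendant '[[-1,[0.189,-0.097,-0.051],[0,0,13.3]]]' >/dev/null; python3 -c "print()"; python3 -c "
from h import *
L=man(-.040,.044)
st();go(L[0],L[1],.030,-3.3)"
```

```text
clock: 8.52
tool_pos: [0.5629, -0.1012, 0.0687]
orientation: [180.0, 0.1, -3.3]
force: [-1.6, -0.8, -0.6]
opening: 0.0112
gripper_force: 30.0

8.6 [ 0.5912 -0.0875  0.0762] [179.9   0.6 -10.6] F [-0.7 -0.2 -2.1] open 0.0118 gf 30.0 j [ 10.  22. -19.  -0. -50.  69.]
shift [-0.0245, 0.0189, 0.0465] turn [0.05, 0.61, -7.27]
```

I repeated a relative row there by mistake. The move stayed in free air, so I settle and correct.

```bash
python3 -m pendant '[[-1,[0,0,0],[0,0,0]],[-1,[0,0,0],[0,0,0]],[-1,[0,0,0],[0,0,0]]]' ; python3 -c "
from h import *
L=man(-.040,.044)
st();go(L[0],L[1],.070,-3.3)"
```

```text
clock: 8.85
tool_pos: [0.5991, -0.0859, 0.0788]
orientation: [180.0, 0.1, -10.5]
force: [-1.1, 0.0, 0.0]
opening: 0.0116
gripper_force: 30.0
8.85 [ 0.5991 -0.0859  0.0788] [ 1.80e+02  1.00e-01 -1.05e+01] F [-1.1  0.   0. ] open 0.0116 gf 30.0 j [ 10.  22. -19.  -0. -50.  69.]
shift [-0.0324, 0.0219, 0.0088] turn [-0.0, 0.05, -7.2]
```

```bash
python3 -m pendant '[[-1,[-0.0325,0.022,0],[0,0,-7.2]],[-1,[-0.0325,0.022,0],[0,0,-7.2]],[-1,[-0.0325,0.022,0.009],[0,0,-7.2]],[-1,[-0.0325,0.022,0.03],[0,0,-7.2]],[-1,[-0.0325,0.022,0.046],[0,0,-7.2]],[-1,[-0.0325,0.022,0.048],[0,0,-7.2]],[-1,[-0.0325,0.022,0.048],[0,0,-7.2]],[-1,[-0.0325,0.022,0.048],[0,0,-7.2]]]' ; python3 -m pendant '[[-1,[0,0,0.001],[0,0,0]],[-1,[0,0,0.001],[0,0,0]]]';  python3 -m pendant '[[-1,[0,0,0.001],[0,0,0]],[-1,[0,0,0.001],[0,0,0]]]'; python3 -c "
from h import *
print(man(-.04,.044))"
```

```text
clock: 9.52
tool_pos: [0.5639, -0.1013, 0.0309]
orientation: [180.0, 0.0, -3.3]
force: [0.0, 0.0, -0.5]
opening: 0.0115
gripper_force: 30.0
clock: 9.68
tool_pos: [0.5643, -0.1011, 0.0303]
orientation: [-180.0, -0.0, -3.3]
force: [-0.5, 0.5, -0.9]
opening: 0.0112
gripper_force: 30.0
clock: 9.85
tool_pos: [0.5642, -0.101, 0.0291]
orientation: [-180.0, -0.0, -3.3]
force: [-0.1, -0.3, -0.7]
opening: 0.0115
gripper_force: 30.0
[ 0.56319914 -0.1015704 ]
```

Next, clip C.

```bash
python3 -m pendant '[[-1,[-0.001,0.0005,0.0008],[0,0,0]],[-1,[-0.001,0.0005,0.0008],[0,0,0]],[-0.35,[-0.001,0.0005,0.0008],[0,0,0]],[-0.35,[-0.001,0.0005,0.0008],[0,0,0]],[-0.35,[-0.001,0.0005,0.0008],[0,0,0]],[-0.35,[-0.001,0.0005,-0.03],[0,0,0]],[-0.35,[-0.001,0.0005,-0.06],[0,0,0]],[-0.35,[-0.001,0.0005,-0.07],[0,0,0]],[0,[-0.001,0.0005,-0.07],[0,0,0]],[0,[-0.001,0.0005,-0.07],[0,0,0]]]';  python3 -c "
from h import *
st();go(.3675,-.3145,.085,5.5)"
```

```text
clock: 10.68
tool_pos: [0.5633, -0.1014, 0.0993]
orientation: [-180.0, -0.1, -3.3]
force: [-0.9, 0.2, -0.9]
opening: 0.0366
gripper_force: 0.0
10.68 [ 0.5633 -0.1014  0.0993] [-1.8e+02 -1.0e-01 -3.3e+00] F [-0.9  0.2 -0.9] open 0.0366 gf 0.0 j [  9.  18. -22.  -0. -50.  77.]
shift [-0.1831, 0.2241, 0.014] turn [-0.02, -0.07, -8.81]
```

```bash
python3 -m pendant '[[0,[-0.183,0.224,0.014],[0,0,-8.8]],[0,[-0.183,0.224,0.014],[0,0,-8.8]],[0,[-0.183,0.224,0.014],[0,0,-8.8]],[0,[-0.183,0.224,0.014],[0,0,-8.8]],[0,[-0.183,0.224,0.014],[0,0,-8.8]],[0,[-0.183,0.224,0.014],[0,0,-8.8]],[0,[-0.183,0.224,0.014],[0,0,-8.8]],[0,[-0.183,0.224,0.014],[0,0,-8.8]],[0,[-0.183,0.224,0.014],[0,0,-8.8]],[0,[-0.183,0.224,0.014],[0,0,-8.8]]]';  python3 -m pendant '[[0,[0,0,0],[0,0,0]],[0,[0,0,0],[0,0,0]],[0,[0,0,0],[0,0,0]]]';python3 -c "
from h import *
st();go(.3675,-.3145,.0185,5.5)
im=snap('scene')
for c,s,m in blobs(orange(im),8): print(c.round(1),s)"
```

```text
clock: 11.52
tool_pos: [0.367, -0.3146, 0.0842]
orientation: [-180.0, 0.1, 5.4]
force: [0.6, -0.1, 0.1]
opening: 0.0436
gripper_force: 0.0
clock: 11.77
tool_pos: [0.3684, -0.3138, 0.0848]
orientation: [-180.0, 0.0, 5.6]
force: [-0.2, 0.8, -0.6]
opening: 0.0439
gripper_force: 0.0
11.77 [ 0.3684 -0.3138  0.0848] [-180.     0.     5.6] F [-0.2  0.8 -0.6] open 0.0439 gf 0.0 j [-17.  11. -34.  -0. -45. 113.]
shift [-0.0009, 0.0006, 0.0663] turn [-0.01, 0.01, 0.11]
[284.7 261.7] [280 258  10   9  41]
```

Clip C's blob hasn't shifted (285,262). Gripping it.

```bash
python3 -m pendant '[[0,[-0.001,0.0005,0.03],[0,0,0]],[0,[-0.001,0.0005,0.055],[0,0,0]],[0,[-0.001,0.0005,0.066],[0,0,0]],[0,[-0.001,0.0005,0.066],[0,0,0]],[-1,[-0.001,0.0005,0.066],[0,0,0]],[-1,[-0.001,0.0005,0.066],[0,0,0]],[-1,[-0.001,0.0005,0.066],[0,0,0]],[-1,[-0.001,0.0005,0.066],[0,0,0]],[-1,[-0.001,0.0005,0.066],[0,0,0]],[-1,[-0.001,0.0005,0.066],[0,0,0]]]';python3 -m pendant '[[-1,[0,0,0],[0,0,0]],[-1,[0,0,0],[0,0,0]]]'; python3 -c "
from h import *
L=man(-.040,-.004); print(L)
st();go(L[0],L[1],.075,-3.3)"
```

```text
clock: 12.65
tool_pos: [0.367, -0.3153, 0.0196]
orientation: [180.0, -0.1, 5.5]
force: [-0.1, 1.6, 5.8]
opening: 0.0113
gripper_force: 30.0
clock: 12.82
tool_pos: [0.367, -0.3153, 0.0196]
orientation: [180.0, -0.0, 5.5]
force: [0.3, 1.5, 6.9]
opening: 0.0115
gripper_force: 30.0
[ 0.56043607 -0.14949081]
12.82 [ 0.367  -0.3153  0.0196] [180.   -0.    5.5] F [0.3 1.5 6.9] open 0.0115 gf 30.0 j [-17.  17. -38.   0. -36. 113.]
shift [0.2085, -0.1464, -0.0553] turn [0.02, -0.05, 8.81]
```

```bash
python3 -m pendant '[[-1,[0,0,-0.03],[0,0,0]],[-1,[0,0,-0.055],[0,0,0]],[-1,[0.208,-0.146,-0.055],[0,0,8.8]],[-1,[0.208,-0.146,-0.055],[0,0,8.8]],[-1,[0.208,-0.146,-0.055],[0,0,8.8]],[-1,[0.208,-0.146,-0.055],[0,0,8.8]],[-1,[0.208,-0.146,-0.055],[0,0,8.8]],[-1,[0.208,-0.146,-0.055],[0,0,8.8]],[-1,[0.208,-0.146,-0.055],[0,0,8.8]],[-1,[0.208,-0.146,-0.055],[0,0,8.8]]]'; python3 -m pendant '[[-1,[0,0,0],[0,0,0]],[-1,[0,0,0],[0,0,0]],[-1,[0,0,0],[0,0,0]]]'; python3 -c "
from h import *
L=man(-.040,-.004)
st();go(L[0],L[1],.0310,-3.3)"
```

```text
clock: 13.65
tool_pos: [0.562, -0.1478, 0.0736]
orientation: [180.0, -0.0, -3.1]
force: [-0.2, 0.2, -0.1]
opening: 0.0114
gripper_force: 30.0
clock: 13.9
tool_pos: [0.5588, -0.1506, 0.074]
orientation: [-180.0, 0.0, -3.4]
force: [-0.1, 0.4, -0.2]
opening: 0.011
gripper_force: 30.0
13.9 [ 0.5588 -0.1506  0.074 ] [-180.     0.    -3.4] F [-0.1  0.4 -0.2] open 0.011 gf 30.0 j [  4.  20. -23.  -0. -48.  82.]
shift [0.0016, -0.0012, 0.043] turn [-0.0, 0.03, -0.06]
```

```bash
python3 -m pendant '[[-1,[0.0015,-0.001,0.02],[0,0,0]],[-1,[0.0015,-0.001,0.038],[0,0,0]],[-1,[0.0015,-0.001,0.044],[0,0,0]],[-1,[0.0015,-0.001,0.044],[0,0,0]],[-1,[0.0015,-0.001,0.0442],[0,0,0]],[-1,[0.0015,-0.001,0.0442],[0,0,0]]]';python3 -c "from h import *
st();print(man(-.04,-.004))"; python3 -m pendant '[[-1,[0,0,0.0005],[0,0,0]],[-1,[0,0,0.0005],[0,0,0]],[-0.35,[0,0,0],[0,0,0]],[-0.35,[0,0,0],[0,0,0]],[-0.35,[0,0,0],[0,0,0]],[-0.35,[0,0,-0.03],[0,0,0]],[-0.35,[0,0,-0.06],[0,0,0]],[-0.35,[0,0,-0.1],[0,0,0]],[0,[0,0,-0.1],[0,0,0]],[0,[0,0,-0.1],[0,0,0]]]';  python3 -c "
from h import *
st();go(.5065,-.365,.13,11.9)"
```

```text
clock: 14.4
tool_pos: [0.561, -0.1495, 0.0301]
orientation: [180.0, -0.0, -3.3]
force: [-0.3, 0.4, -0.3]
opening: 0.0109
gripper_force: 30.0
14.4 [ 0.561  -0.1495  0.0301] [180.   -0.   -3.3] F [-0.3  0.4 -0.3] open 0.0109 gf 30.0 j [  4.  23. -25.   0. -42.  82.]
[ 0.56043607 -0.14949081]
clock: 15.23
tool_pos: [0.563, -0.1489, 0.1326]
orientation: [-180.0, -0.3, -3.3]
force: [-0.2, 0.3, -0.7]
opening: 0.0364
gripper_force: 0.0
15.23 [ 0.563  -0.1489  0.1326] [-180.    -0.3   -3.3] F [-0.2  0.3 -0.7] open 0.0364 gf 0.0 j [  4.  16. -19.   0. -55.  82.]
shift [-0.0441, 0.219, 0.0023] turn [0.02, -0.33, -15.18]
```

```bash
python3 -m pendant '[[0,[-0.044,0.219,0.002],[0,0,-15.2]],[0,[-0.044,0.219,0.002],[0,0,-15.2]],[0,[-0.044,0.219,0.002],[0,0,-15.2]],[0,[-0.044,0.219,0.002],[0,0,-15.2]],[0,[-0.044,0.219,0.002],[0,0,-15.2]],[0,[-0.044,0.219,0.002],[0,0,-15.2]],[0,[-0.044,0.219,0.002],[0,0,-15.2]],[0,[-0.044,0.219,0.002],[0,0,-15.2]],[0,[-0.044,0.219,0.002],[0,0,-15.2]],[0,[-0.044,0.219,0.002],[0,0,-15.2]]]';python3 -c "
from h import *
a=snap('top')[140:260,220:420]; b=snap('scene')[140:260,230:430]
cv2.imwrite('pics/p1.png',cv2.resize(np.vstack([a,b]),None,fx=2.5,fy=2.5,interpolation=cv2.INTER_CUBIC)[:,:,::-1])
for y in(.092,.044,-.004):
  print([proj(c,[*man(x,y),z]).round(1).tolist() for c in('top','scene') for x,z in((-.04,.04),(.017,.031))])
st();go(.5065,-.365,.047,11.9)"
```

```text
clock: 16.07
tool_pos: [0.5048, -0.3642, 0.1273]
orientation: [-180.0, 0.0, 11.9]
force: [-0.5, 0.5, -0.3]
opening: 0.0439
gripper_force: 0.0
[[238.4, 197.4], [241.2, 172.9], [281.6, 163.8], [297.1, 158.0]]
[[260.4, 198.6], [262.7, 174.1], [290.8, 173.2], [306.4, 167.0]]
[[282.3, 199.8], [284.2, 175.3], [300.3, 182.9], [316.0, 176.3]]
16.17 [ 0.5052 -0.364   0.1277] [-180.    0.   12.] F [ 0.3 -0.5 -0.2] open 0.0438 gf 0.0 j [-18.  20. -14.  -0. -56. 120.]
shift [0.0011, 0.0012, 0.0807] turn [-0.01, 0.0, 0.09]
```

View pics/p1.png

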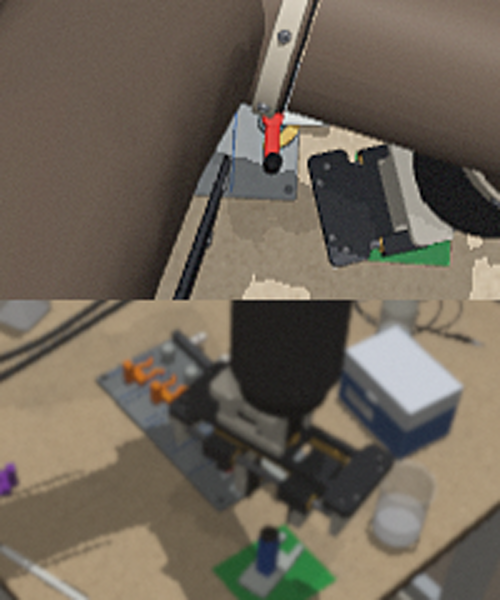

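The top view is blocked by the arm. In the scene half, clips stand on the deck at about (135,370) and (165,390), and the fork is still at (267,550) on its mat. Gripping the fork.

```bash
python3 -m pendant '[[0,[0.001,0.001,0.03],[0,0,0]],[0,[0.001,0.001,0.06],[0,0,0]],[0,[0.001,0.001,0.085],[0,0,0]],[0,[0.001,0.001,0.085],[0,0,0]],[-1,[0.001,0.001,0.085],[0,0,0]],[-1,[0.001,0.001,0.085],[0,0,0]],[-1,[0.001,0.001,0.085],[0,0,0]],[-1,[0.001,0.001,0.085],[0,0,0]],[-1,[0.001,0.001,0.085],[0,0,0]],[-1,[0.001,0.001,0.085],[0,0,0]]]';python3 -m pendant '[[-1,[0,0,0],[0,0,0]],[-1,[0,0,0],[0,0,0]]]';python3 -c "
from h import *
st();
L=man(.017-.13,-.004);print(L);go(L[0],L[1],.10,-3.3)"
```

```text
clock: 17.0
tool_pos: [0.5066, -0.366, 0.0442]
orientation: [179.9, -0.1, 11.9]
force: [-1.3, 2.0, 7.4]
opening: 0.0178
gripper_force: 30.0
clock: 17.17
tool_pos: [0.5066, -0.366, 0.0442]
orientation: [179.9, -0.1, 11.9]
force: [-1.2, 2.3, 7.0]
opening: 0.0183
gripper_force: 30.0
17.17 [ 0.5066 -0.366   0.0442] [ 1.799e+02 -1.000e-01  1.190e+01] F [-1.2  2.3  7. ] open 0.0183 gf 30.0 j [-18.  25. -18.   0. -46. 120.]
[ 0.48755712 -0.14528863]
shift [0.0271, -0.2199, -0.056] turn [0.05, -0.1, 15.22]
```

```bash
python3 -m pendant '[[-1,[0,0,-0.035],[0,0,0]],[-1,[0,0,-0.07],[0,0,0]],[-1,[0,0,-0.1],[0,0,0]],[-1,[0.027,-0.22,-0.1],[0,0,15.2]],[-1,[0.027,-0.22,-0.1],[0,0,15.2]],[-1,[0.027,-0.22,-0.1],[0,0,15.2]],[-1,[0.027,-0.22,-0.1],[0,0,15.2]],[-1,[0.027,-0.22,-0.1],[0,0,15.2]],[-1,[0.027,-0.22,-0.1],[0,0,15.2]],[-1,[0.027,-0.22,-0.1],[0,0,15.2]]]';python3 -m pendant '[[-1,[0,0,0],[0,0,0]],[-1,[0,0,0],[0,0,0]],[-1,[0,0,0],[0,0,0]]]';python3 -c "
from h import *
b=snap('scene')[120:240,250:400]
cv2.imwrite('pics/p2.png',cv2.resize(b,None,fx=5,fy=5,interpolation=cv2.INTER_CUBIC)[:,:,::-1])
st();
L=man(.017-.13,-.004);go(L[0],L[1],.0535,-3.3)"
```

```text
clock: 18.0
tool_pos: [0.4864, -0.1419, 0.1433]
orientation: [-180.0, -0.0, -3.1]
force: [-0.4, -0.1, -2.7]
opening: 0.0174
gripper_force: 30.0
clock: 18.25
tool_pos: [0.487, -0.1457, 0.1427]
orientation: [180.0, 0.0, -3.4]
force: [-0.4, 0.5, -2.3]
opening: 0.018
gripper_force: 30.0
18.3 [ 0.4869 -0.1459  0.1426] [180.    0.   -3.4] F [-1.2  0.6 -1.7] open 0.0181 gf 30.0 j [  5.   9. -27.  -0. -54.  81.]
shift [0.0007, -0.0006, 0.0891] turn [0.0, 0.02, -0.08]
```

View pics/p2.png

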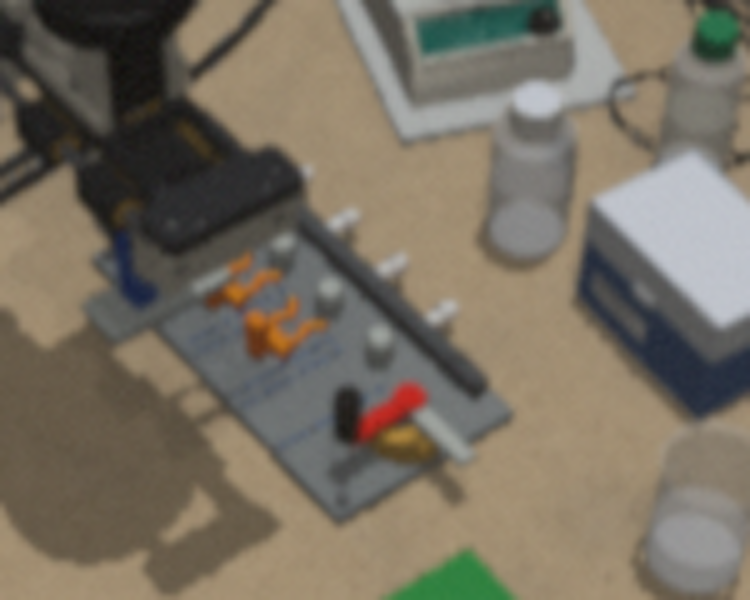

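The fork is held. Clip C's lug is at (255,318) in the crop, which is (301,184) in the image against a predicted (300,183), and its mouth faces spindle 2. Lowering, then pushing.

```bash
python3 -m pendant '[[-1,[0.0005,-0.0005,0.03],[0,0,0]],[-1,[0.0005,-0.0005,0.06],[0,0,0]],[-1,[0.0005,-0.0005,0.085],[0,0,0]],[-1,[0.0005,-0.0005,0.089],[0,0,0]],[-1,[0.0005,-0.0005,0.089],[0,0,0]],[-1,[0.0005,-0.0005,0.089],[0,0,0]],[-1,[0.0005,-0.0005,0.089],[0,0,0]]]';python3 -c "
from h import *
st();
L=man(.017-.10,-.004);go(L[0],L[1],.0535,-3.3)
L=man(.017-.07,-.004);go(L[0],L[1],.0535,-3.3)"
```

```text
clock: 18.88
tool_pos: [0.4884, -0.145, 0.0546]
orientation: [180.0, -0.1, -3.3]
force: [-0.7, 0.2, -2.3]
opening: 0.0175
gripper_force: 30.0
18.88 [ 0.4884 -0.145   0.0546] [ 1.8e+02 -1.0e-01 -3.3e+00] F [-0.7  0.2 -2.3] open 0.0175 gf 30.0 j [  6.  16. -33.   0. -42.  81.]
shift [0.0292, 0.0003, 0.0012] turn [0.0, -0.08, -0.03]
shift [0.0592, 0.0003, 0.0012] turn [0.0, -0.08, -0.03]
```

```bash
python3 -m pendant '[[-1,[0.006,0,0.001],[0,0,0]],[-1,[0.012,0,0.001],[0,0,0]],[-1,[0.018,0,0.001],[0,0,0]],[-1,[0.024,0,0.001],[0,0,0]],[-1,[0.03,0,0.001],[0,0,0]],[-1,[0.034,0,0.001],[0,0,0]],[-1,[0.038,0,0.001],[0,0,0]],[-1,[0.042,0,0.001],[0,0,0]]]'; python3 -m pendant '[[-1,[0.004,0,0],[0,0,0]],[-1,[0.006,0,0],[0,0,0]],[-1,[0.008,0,0],[0,0,0]]]';python3 -m pendant '[[-1,[0.003,0,0],[0,0,0]],[-1,[0.004,0,0],[0,0,0]]]';python3 -m pendant '[[-1,[0.002,0,0],[0,0,0]],[-1,[0.003,0,0],[0,0,0]],[-1,[0.003,0,0],[0,0,0]]]'; python3 -c "
from h import *
o=st();print((o['tool_pos'][:2]-MT)@MR)"
```

```text
clock: 19.55
tool_pos: [0.5297, -0.147, 0.0526]
orientation: [180.0, 0.0, -3.3]
force: [-0.2, -1.0, -0.7]
opening: 0.0183
gripper_force: 30.0
clock: 19.8
tool_pos: [0.535, -0.1475, 0.0521]
orientation: [180.0, 0.3, -3.3]
force: [-8.5, 1.2, 2.3]
opening: 0.0178
gripper_force: 30.0
clock: 19.97
tool_pos: [0.5385, -0.1478, 0.0521]
orientation: [180.0, 0.3, -3.3]
force: [-5.5, 1.3, 1.7]
opening: 0.0179
gripper_force: 30.0
clock: 20.22
tool_pos: [0.5454, -0.1478, 0.053]
orientation: [-180.0, -0.1, -3.3]
force: [-1.2, 0.1, -2.2]
opening: 0.018
gripper_force: 30.0
20.22 [ 0.5454 -0.1478  0.053 ] [-1.8e+02 -1.0e-01 -3.3e+00] F [-1.2  0.1 -2.2] open 0.018 gf 30.0 j [  5.  20. -26.   0. -44.  82.]
[-0.05512315 -0.00320354]
```

```bash
python3 -m pendant '[[-1,[0.0015,0,0],[0,0,0]],[-1,[0.0015,0,0],[0,0,0]]]';python3 -m pendant '[[-1,[0.001,0,0],[0,0,0]],[-1,[0.001,0,0],[0,0,0]]]'
```

```text
clock: 20.38
tool_pos: [0.5464, -0.1479, 0.0529]
orientation: [180.0, -0.0, -3.3]
force: [0.1, -0.8, -1.7]
opening: 0.0178
gripper_force: 30.0
clock: 20.55
tool_pos: [0.5466, -0.148, 0.0527]
orientation: [180.0, 0.0, -3.3]
force: [-1.9, -0.5, -0.8]
opening: 0.0178
gripper_force: 30.0
```

```bash
python3 -m pendant '[[-1,[0.001,0,0],[0,0,0]],[-1,[0.001,0,0],[0,0,0]]]';python3 -m pendant '[[-1,[0.001,0,0],[0,0,0]],[-1,[0.001,0,0],[0,0,0]]]'; python3 -c "
from h import *
o=st();print((o['tool_pos'][:2]-MT)@MR)"
```

```text
clock: 20.72
tool_pos: [0.5468, -0.1481, 0.0525]
orientation: [180.0, 0.1, -3.3]
force: [-4.2, 1.1, 2.1]
opening: 0.0176
gripper_force: 30.0
clock: 20.88
tool_pos: [0.547, -0.1481, 0.0524]
orientation: [180.0, 0.2, -3.3]
force: [-7.0, 1.5, 1.7]
opening: 0.0177
gripper_force: 30.0
20.88 [ 0.547  -0.1481  0.0524] [180.    0.2  -3.3] F [-7.   1.5  1.7] open 0.0177 gf 30.0 j [  5.  21. -25.  -0. -45.  82.]
[-0.05346937 -0.00342109]
```

Clip C snapped in: the force peaked at 8.5 N and dropped, and there is now a hard stop at the expected place (fork axis −53.5 mm, expected −53). Backing off to the next lane.

```bash
python3 -m pendant '[[-1,[-0.03,0,-0.002],[0,0,0]],[-1,[-0.064,0,-0.002],[0,0,0]],[-1,[-0.064,0,-0.002],[0,0,0]],[-1,[-0.064,-0.03,-0.002],[0,0,0]],[-1,[-0.064,-0.047,-0.002],[0,0,0]],[-1,[-0.064,-0.047,-0.002],[0,0,0]],[-1,[-0.064,-0.047,-0.002],[0,0,0]],[-1,[-0.064,-0.047,-0.002],[0,0,0]]]';python3 -c "
from h import *
b=snap('scene')[120:240,250:400]
cv2.imwrite('pics/p3.png',cv2.resize(b,None,fx=5,fy=5,interpolation=cv2.INTER_CUBIC)[:,:,::-1])
st();
L=man(.017-.07,.044);go(L[0],L[1],.0535,-3.3)"
```

```text
clock: 21.55
tool_pos: [0.4882, -0.0975, 0.055]
orientation: [-180.0, -0.1, -3.3]
force: [-0.2, 0.3, -2.3]
opening: 0.018
gripper_force: 30.0
21.6 [ 0.488  -0.0977  0.0548] [-180.    -0.    -3.3] F [ 0.4  0.6 -3. ] open 0.0179 gf 30.0 j [ 11.  15. -34.   0. -41.  75.]
shift [0.0623, -0.0005, 0.0014] turn [-0.0, -0.03, 0.01]
```

View pics/p3.png

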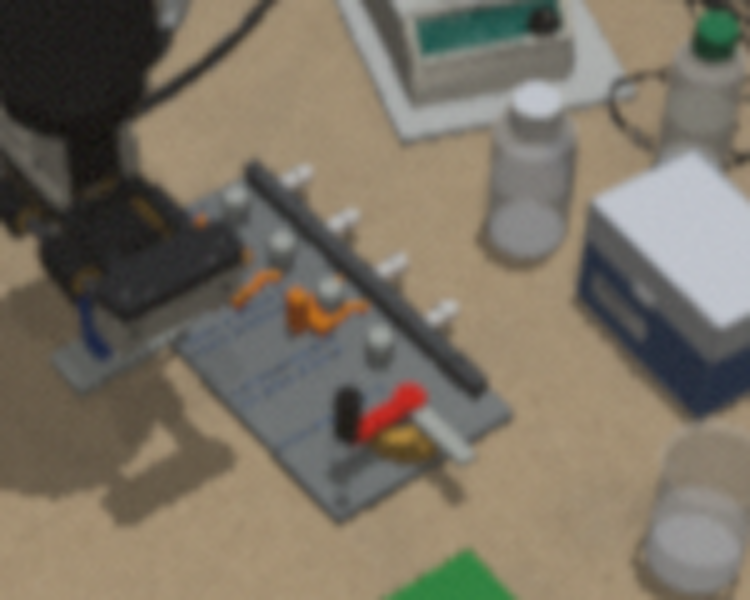

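Clip C sits round spindle 2 at (325,310) in the crop. Now pushing clip B.

```bash
python3 -m pendant '[[-1,[0.006,-0.0005,0.001],[0,0,0]],[-1,[0.014,-0.0005,0.001],[0,0,0]],[-1,[0.022,-0.0005,0.001],[0,0,0]],[-1,[0.028,-0.0005,0.001],[0,0,0]],[-1,[0.034,-0.0005,0.001],[0,0,0]],[-1,[0.040,-0.0005,0.001],[0,0,0]],[-1,[0.046,-0.0005,0.001],[0,0,0]],[-1,[0.050,-0.0005,0.001],[0,0,0]]]'; python3 -m pendant '[[-1,[0.002,0,0],[0,0,0]],[-1,[0.004,0,0],[0,0,0]],[-1,[0.006,0,0],[0,0,0]]]';python3 -m pendant '[[-1,[0.003,0,0],[0,0,0]],[-1,[0.004,0,0],[0,0,0]]]';python3 -m pendant '[[-1,[0.002,0,0],[0,0,0]],[-1,[0.003,0,0],[0,0,0]],[-1,[0.003,0,0],[0,0,0]]]'; python3 -c "
from h import *
o=st();print((o['tool_pos'][:2]-MT)@MR)"
```

```text
clock: 22.27
tool_pos: [0.5373, -0.1, 0.0534]
orientation: [180.0, 0.1, -3.3]
force: [-7.0, 1.2, 1.4]
opening: 0.0174
gripper_force: 30.0
clock: 22.52
tool_pos: [0.5407, -0.1004, 0.0529]
orientation: [180.0, 0.3, -3.3]
force: [-4.0, 1.1, -2.5]
opening: 0.0178
gripper_force: 30.0
clock: 22.68
tool_pos: [0.5485, -0.1004, 0.0539]
orientation: [-180.0, -0.1, -3.3]
force: [0.3, 0.4, -2.4]
opening: 0.0178
gripper_force: 30.0
clock: 22.93
tool_pos: [0.5494, -0.1007, 0.0534]
orientation: [180.0, 0.1, -3.3]
force: [-4.6, 1.8, -0.5]
opening: 0.0179
gripper_force: 30.0
22.93 [ 0.5494 -0.1007  0.0534] [ 1.8e+02  1.0e-01 -3.3e+00] F [-4.6  1.8 -0.5] open 0.0179 gf 30.0 j [ 10.  20. -26.  -0. -44.  77.]
[-0.05382976  0.04407426]
```

```bash
python3 -m pendant '[[-1,[0.0015,0,0],[0,0,0]],[-1,[0.0015,0,0],[0,0,0]]]'; python3 -m pendant '[[-1,[-0.03,0,-0.002],[0,0,0]],[-1,[-0.064,0,-0.002],[0,0,0]],[-1,[-0.064,0,-0.002],[0,0,0]],[-1,[-0.064,-0.03,-0.002],[0,0,0]],[-1,[-0.064,-0.048,-0.002],[0,0,0]],[-1,[-0.064,-0.048,-0.002],[0,0,0]],[-1,[-0.064,-0.048,-0.002],[0,0,0]],[-1,[-0.064,-0.048,-0.002],[0,0,0]]]';python3 -c "
from h import *
im=snap('scene')
for c,s,m in blobs(orange(im),8): print(c.round(1),s)
st();
L=man(.017-.07,.092);go(L[0],L[1],.0535,-3.3)"
```

```text
clock: 23.1
tool_pos: [0.5497, -0.1008, 0.0532]
orientation: [180.0, 0.3, -3.3]
force: [-7.6, 0.3, 2.2]
opening: 0.0178
gripper_force: 30.0
clock: 23.77
tool_pos: [0.4914, -0.049, 0.0559]
orientation: [-180.0, -0.0, -3.3]
force: [1.0, -0.5, -2.3]
opening: 0.0179
gripper_force: 30.0
[302.2 172.6] [299 169   8   7  21]
[311.5 182. ] [308 179   8   7  23]
23.82 [ 0.4912 -0.0493  0.0558] [-180.    -0.    -3.3] F [ 0.8 -0.3 -2.7] open 0.0177 gf 30.0 j [ 17.  14. -34.   0. -41.  70.]
shift [0.0619, 0.0, 0.0024] turn [-0.0, -0.02, 0.0]
```

```bash
python3 -m pendant '[[-1,[0.006,0,0.002],[0,0,0]],[-1,[0.014,0,0.002],[0,0,0]],[-1,[0.022,0,0.002],[0,0,0]],[-1,[0.028,0,0.002],[0,0,0]],[-1,[0.034,0,0.002],[0,0,0]],[-1,[0.040,0,0.002],[0,0,0]],[-1,[0.046,0,0.002],[0,0,0]],[-1,[0.050,0,0.002],[0,0,0]]]'; python3 -m pendant '[[-1,[0.002,0,0],[0,0,0]],[-1,[0.004,0,0],[0,0,0]],[-1,[0.006,0,0],[0,0,0]]]';python3 -m pendant '[[-1,[0.003,0,0],[0,0,0]],[-1,[0.004,0,0],[0,0,0]]]';python3 -m pendant '[[-1,[0.002,0,0],[0,0,0]],[-1,[0.003,0,0],[0,0,0]],[-1,[0.003,0,0],[0,0,0]]]'; python3 -c "
from h import *
o=st();print((o['tool_pos'][:2]-MT)@MR)"
```

```text
clock: 24.48
tool_pos: [0.5404, -0.0521, 0.0534]
orientation: [180.0, 0.1, -3.3]
force: [-6.6, 3.0, 0.4]
opening: 0.018
gripper_force: 30.0
clock: 24.73
tool_pos: [0.5459, -0.0524, 0.0532]
orientation: [180.0, 0.1, -3.3]
force: [0.2, 0.8, -1.5]
opening: 0.0183
gripper_force: 30.0
clock: 24.9
tool_pos: [0.5519, -0.0525, 0.054]
orientation: [-180.0, -0.1, -3.3]
force: [-3.0, 1.4, -0.2]
opening: 0.0177
gripper_force: 30.0
clock: 25.15
tool_pos: [0.5522, -0.0529, 0.0534]
orientation: [180.0, 0.2, -3.3]
force: [-5.4, 2.5, 0.2]
opening: 0.0178
gripper_force: 30.0
25.15 [ 0.5522 -0.0529  0.0534] [180.    0.2  -3.3] F [-5.4  2.5  0.2] open 0.0178 gf 30.0 j [ 15.  20. -27.  -0. -44.  72.]
[-0.05373617  0.09194741]
```

All three clips met a hard stop at the seated position. Returning the fork.

```bash
python3 -m pendant '[[-1,[-0.03,0,-0.002],[0,0,0]],[-1,[-0.066,0,-0.003],[0,0,0]],[-1,[-0.066,0,-0.003],[0,0,0]],[-1,[-0.066,0,-0.04],[0,0,0]],[-1,[-0.066,0,-0.075],[0,0,0]],[-1,[-0.066,0.03,-0.1],[0,0,0]],[-1,[-0.066,0.06,-0.1],[0,0,0]],[-1,[-0.066,0.06,-0.1],[0,0,0]]]';python3 -c "
from h import *
st();go(.509,-.368,.15,11.9)"
```

```text
clock: 25.82
tool_pos: [0.4856, -0.1115, 0.1561]
orientation: [-180.0, -0.3, -3.4]
force: [-0.1, 0.3, -3.5]
opening: 0.018
gripper_force: 30.0
25.82 [ 0.4856 -0.1115  0.1561] [-180.    -0.3   -3.4] F [-0.1  0.3 -3.5] open 0.018 gf 30.0 j [ 10.   7. -27.   0. -55.  77.]
shift [0.0383, 0.2547, 0.0062] turn [0.02, -0.27, -15.26]
```

```bash
python3 -m pendant '[[-1,[0.038,0.255,0.005],[0,0,-15.2]],[-1,[0.038,0.255,0.005],[0,0,-15.2]],[-1,[0.038,0.255,0.005],[0,0,-15.2]],[-1,[0.038,0.255,0.005],[0,0,-15.2]],[-1,[0.038,0.255,0.005],[0,0,-15.2]],[-1,[0.038,0.255,0.005],[0,0,-15.2]],[-1,[0.038,0.255,0.005],[0,0,-15.2]],[-1,[0.038,0.255,0.005],[0,0,-15.2]],[-1,[0.038,0.255,0.005],[0,0,-15.2]],[-1,[0.038,0.255,0.005],[0,0,-15.2]]]';python3 -m pendant '[[-1,[0,0,0],[0,0,0]],[-1,[0,0,0],[0,0,0]],[-1,[0,0,0],[0,0,0]]]';python3 -c "
from h import *
b=snap('scene')[120:270,240:410]
cv2.imwrite('pics/p4.png',cv2.resize(b,None,fx=4,fy=4,interpolation=cv2.INTER_CUBIC)[:,:,::-1])
st();go(.509,-.368,.047,11.9)"
```

```text
clock: 26.65
tool_pos: [0.5076, -0.3654, 0.1483]
orientation: [-180.0, 0.0, 11.9]
force: [-0.9, 0.8, -2.2]
opening: 0.0177
gripper_force: 30.0
clock: 26.9
tool_pos: [0.5082, -0.3647, 0.1492]
orientation: [180.0, -0.0, 12.0]
force: [-0.2, 0.3, -2.1]
opening: 0.0177
gripper_force: 30.0
26.95 [ 0.5082 -0.3648  0.1492] [180.  -0.  12.] F [-1.1 -0.4 -1.9] open 0.0183 gf 30.0 j [-18.  19. -12.  -0. -59. 120.]
shift [0.0001, 0.0033, 0.1022] turn [0.02, -0.03, 0.08]
```

View pics/p4.png

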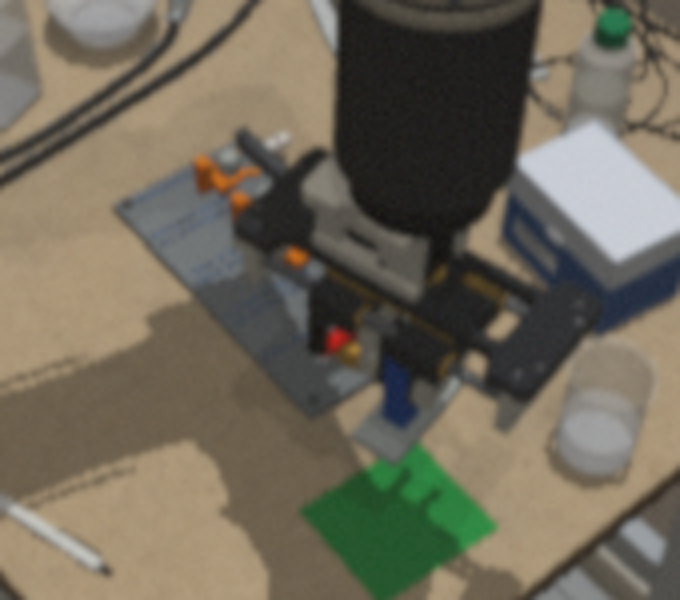

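The fork is above the mat, whose centre is at about (400,525), and the clips are on their spindles along the bar. Setting the fork down.

```bash
python3 -m pendant '[[-1,[0,0.003,0.035],[0,0,0]],[-1,[0,0.003,0.07],[0,0,0]],[-1,[0,0.003,0.095],[0,0,0]],[-1,[0,0.003,0.103],[0,0,0]],[-1,[0,0.003,0.104],[0,0,0]],[-1,[0,0.003,0.104],[0,0,0]]]';python3 -m pendant '[[-1,[0,0,0.0008],[0,0,0]],[-1,[0,0,0.0008],[0,0,0]]]'
```

```text
clock: 27.45
tool_pos: [0.5089, -0.3683, 0.0452]
orientation: [180.0, 0.0, 12.0]
force: [-0.4, -0.3, -2.0]
opening: 0.0176
gripper_force: 30.0
clock: 27.62
tool_pos: [0.5089, -0.3686, 0.0448]
orientation: [180.0, -0.1, 11.9]
force: [-0.3, 0.7, -3.1]
opening: 0.0178
gripper_force: 30.0
```

```bash
python3 -m pendant '[[0,[0,0,0],[0,0,0]],[0,[0,0,0],[0,0,0]],[0,[0,0,0],[0,0,0]],[0,[0,0,-0.03],[0,0,0]],[0,[0,0,-0.07],[0,0,0]],[0,[0,0,-0.11],[0,0,0]],[0,[-0.03,-0.03,-0.11],[0,0,7]],[0,[-0.06,-0.06,-0.11],[0,0,14]],[0,[-0.06,-0.06,-0.11],[0,0,21]],[0,[-0.06,-0.06,-0.11],[0,0,22]]]';python3 -c "
from h import *
K=man(-.05,-.104);print(K)
snap('top','t5',(222,140,422,290),4)
for i,y in enumerate((.092,.044,-.004)): print('lug exp',proj('top',[*man(-.008,y),.04]),proj('scene',[*man(-.008,y),.025]))
im=snap('scene')
for c,s,m in blobs(orange(im),8): print(c.round(1),s)
st();go(K[0],K[1],.13,-10)"
```

```text
clock: 28.45
tool_pos: [0.4355, -0.3213, 0.1552]
orientation: [-180.0, -0.1, -10.4]
force: [0.1, -0.1, 1.2]
opening: 0.0441
gripper_force: 0.0
[ 0.54469625 -0.24874935]
lug exp [239.60852614 183.05005599] [290.51747316 162.80462102]
lug exp [261.45567131 184.24637937] [299.68074576 171.9308149 ]
lug exp [283.27039406 185.44092734] [309.21971369 181.43118388]
28.55 [ 0.4379 -0.3225  0.155 ] [ 1.8e+02 -1.0e-01 -9.9e+00] F [ 0.3  1.1 -0.4] open 0.0439 gf 0.0 j [-16.  12. -22.   0. -56.  96.]
shift [0.0924, -0.0911, 0.0251] turn [0.03, -0.12, 0.05]
```

View pics/t5.png

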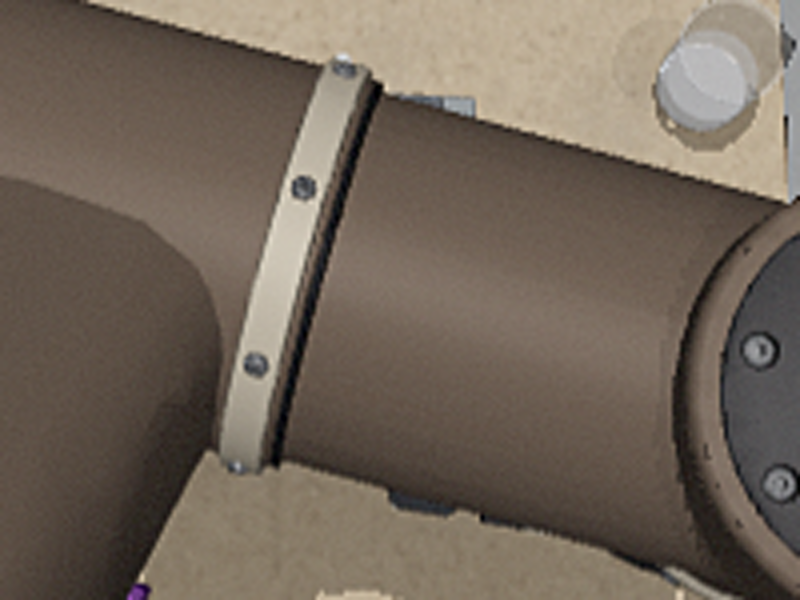

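Both views are blocked by the arm. I'll step aside to the left and check the clips before locking.

```bash
python3 -m pendant '[[0,[-0.06,-0.37,-0.04],[0,0,0]],[0,[-0.06,-0.37,-0.04],[0,0,0]],[0,[-0.06,-0.37,-0.04],[0,0,0]],[0,[-0.06,-0.37,-0.04],[0,0,0]],[0,[-0.06,-0.37,-0.04],[0,0,0]],[0,[-0.06,-0.37,-0.04],[0,0,0]],[0,[-0.06,-0.37,-0.04],[0,0,0]],[0,[-0.06,-0.37,-0.04],[0,0,0]],[0,[-0.06,-0.37,-0.04],[0,0,0]],[0,[-0.06,-0.37,-0.04],[0,0,0]]]';python3 -c "
from h import *
K=man(-.05,-.104)
a=snap('top')[140:240,220:420]; im=snap('scene');b=im[140:250,270:390]
a=cv2.resize(a,None,fx=3,fy=3,interpolation=cv2.INTER_CUBIC);b=cv2.resize(b,(600,550),interpolation=cv2.INTER_CUBIC)
cv2.imwrite('pics/p6.png',b[:,:,::-1])
for c,s,m in blobs(orange(im),8): print(c.round(1),s)
st();go(K[0],K[1],.13,-10)"
```

```text
clock: 29.38
tool_pos: [0.4454, 0.0587, 0.1954]
orientation: [-179.9, -0.2, -9.6]
force: [-0.1, 0.4, 0.2]
opening: 0.0439
gripper_force: 0.0
[294.1 164.5] [292 162   6   5  15]
[302.2 172.5] [299 169   8   7  21]
[311.5 182.1] [308 179   8   7  22]
29.48 [0.4442 0.0548 0.1942] [-180.    -0.    -9.7] F [ 0.2 -0.7 -0.7] open 0.0438 gf 0.0 j [ 32.   0. -29.   0. -60.  48.]
shift [0.1503, 0.2823, 0.0643] turn [-0.01, -0.03, 0.29]
```

View pics/p6.png

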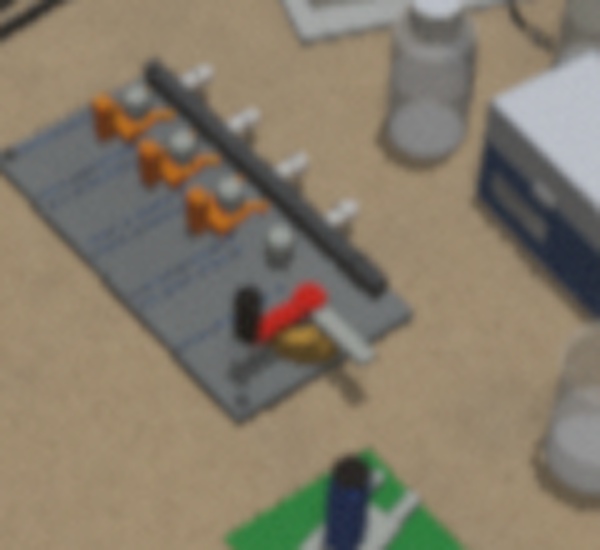

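All three clips sit alike under spindle heads 0–2, with lugs at (105,118), (150,162) and (200,210). The knob is upright at (248,315) and the fork stands on its mat. Now the lock handle.

```bash
python3 -m pendant '[[-0.4,[0.15,0.282,0.04],[0,0,0]],[-0.4,[0.15,0.282,0.04],[0,0,0]],[-0.4,[0.15,0.282,0.04],[0,0,0]],[-0.4,[0.15,0.282,0.04],[0,0,0]],[-0.4,[0.15,0.282,0.04],[0,0,0]],[-0.4,[0.15,0.282,0.04],[0,0,0]],[-0.4,[0.15,0.282,0.04],[0,0,0]],[-0.4,[0.15,0.282,0.064],[0,0,0]],[-0.4,[0.15,0.282,0.064],[0,0,0]],[-0.4,[0.15,0.282,0.064],[0,0,0]]]';python3 -m pendant '[[-0.4,[0,0,0],[0,0,0]],[-0.4,[0,0,0],[0,0,0]],[-0.4,[0,0,0],[0,0,0]]]';python3 -c "
from h import *
K=man(-.05,-.104);print(proj('scene',[*K,.058]))
st();go(K[0],K[1],.055,-10)
snap('scene','p7',(280,150,380,230),6)"
```

```text
clock: 30.32
tool_pos: [0.5395, -0.2544, 0.1268]
orientation: [180.0, 0.3, -10.3]
force: [-0.9, 0.6, 0.3]
opening: 0.0268
gripper_force: 0.0
clock: 30.57
tool_pos: [0.5418, -0.2509, 0.1311]
orientation: [180.0, -0.1, -10.0]
force: [-0.3, 0.2, 1.2]
opening: 0.0261
gripper_force: 0.0
[318.80155384 202.09026256]
30.57 [ 0.5418 -0.2509  0.1311] [ 1.8e+02 -1.0e-01 -1.0e+01] F [-0.3  0.2  1.2] open 0.0261 gf 0.0 j [ -6.  18. -17.   0. -55.  86.]
shift [0.0024, -0.0026, 0.0761] turn [0.0, -0.1, -0.02]
```

View pics/p7.png

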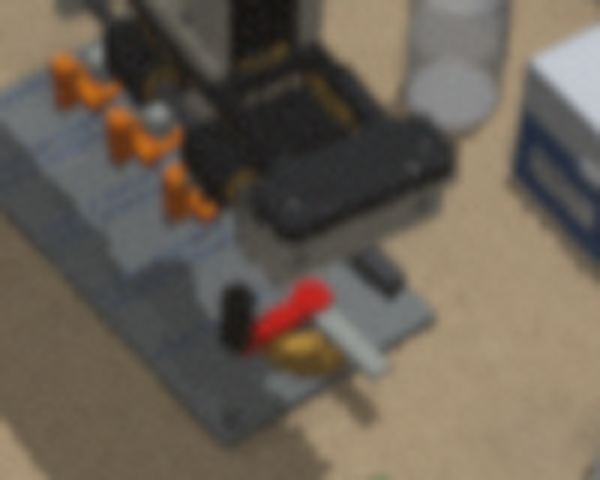

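The knob is at (238,318) in the crop, which is (319.7,203) in the image against a predicted (318.8,202). Lowering the fingers astride it.

```bash
python3 -m pendant '[[-0.25,[0.0025,-0.0025,0],[0,0,0]],[-0.25,[0.0025,-0.0025,0.01],[0,0,0]],[-0.25,[0.0025,-0.0025,0.03],[0,0,0]],[-0.25,[0.0025,-0.0025,0.05],[0,0,0]],[-0.25,[0.0025,-0.0025,0.07],[0,0,0]],[-0.25,[0.0025,-0.0025,0.076],[0,0,0]],[-0.25,[0.0025,-0.0025,0.076],[0,0,0]],[-0.45,[0.0025,-0.0025,0.076],[0,0,0]],[-0.45,[0.0025,-0.0025,0.076],[0,0,0]],[-0.45,[0.0025,-0.0025,0.076],[0,0,0]]]';python3 -c "
from h import *
st()
# arc targets in tool axes from here
o=sensors.get_obs();p=o['tool_pos'];psi=np.radians(o['orientation'][2])
for a,yaw in((.25,0),(.5,8),(.75,17),(1.0,26),(1.25,34),(1.5,42),(1.65,45)):
  t=man(-.005-.045*np.cos(a),-.104-.045*np.sin(a))-p[:2]
  print(a,(np.cos(psi)*t[0]+np.sin(psi)*t[1]).round(4),(np.sin(psi)*t[0]-np.cos(psi)*t[1]).round(4),'turn z',round(np.degrees(psi)-yaw,1))
"
```

```text
clock: 31.45
tool_pos: [0.5452, -0.2494, 0.0553]
orientation: [180.0, -0.1, -10.1]
force: [-0.7, 0.5, -0.9]
opening: 0.0248
gripper_force: 0.0
31.45 [ 0.5452 -0.2494  0.0553] [ 1.80e+02 -1.00e-01 -1.01e+01] F [-0.7  0.5 -0.9] open 0.0248 gf 0.0 j [ -6.  23. -21.   0. -46.  86.]
0.25 0.0021 0.0103 turn z -10.1
0.5 0.0074 0.0202 turn z -18.1
0.75 0.015 0.0285 turn z -27.1
1.0 0.0244 0.0346 turn z -36.1
1.25 0.035 0.0382 turn z -44.1
1.5 0.0462 0.0391 turn z -52.1
1.65 0.0529 0.0383 turn z -55.1
```

```bash
python3 -m pendant '[[-0.45,[0.001,0.005,0],[0,0,-5]],[-0.45,[0.002,0.01,0],[0,0,-10]],[-0.45,[0.005,0.015,0],[0,0,-14]],[-0.45,[0.0075,0.02,0],[0,0,-18]],[-0.45,[0.011,0.0245,0],[0,0,-22]],[-0.45,[0.015,0.0285,0],[0,0,-27]],[-0.45,[0.0195,0.032,0],[0,0,-31]],[-0.45,[0.0245,0.0345,0],[0,0,-36]],[-0.45,[0.0245,0.0345,0],[0,0,-36]]]';python3 -c "
from h import *
snap('scene','p8',(280,150,380,230),6)
st()
o=sensors.get_obs();p=o['tool_pos'];psi=np.radians(o['orientation'][2])
for a,yaw in((1.15,30),(1.3,36),(1.45,41),(1.6,45),(1.7,45)):
  t=man(-.005-.045*np.cos(a),-.104-.045*np.sin(a))-p[:2]
  print(a,(np.cos(psi)*t[0]+np.sin(psi)*t[1]).round(4),(np.sin(psi)*t[0]-np.cos(psi)*t[1]).round(4),'turn z',round(np.degrees(psi)-yaw,1))
"
```

```text
clock: 32.2
tool_pos: [0.5552, -0.2828, 0.0538]
orientation: [-179.3, 0.5, 26.1]
force: [-22.7, 28.2, 26.0]
opening: 0.0243
gripper_force: 17.4
32.25 [ 0.5552 -0.2828  0.0541] [-179.3    0.5   25.9] F [-21.1  29.2  26.5] open 0.024 gf 17.7 j [ -9.  25. -17.  -0. -49. 125.]
1.15 0.0086 0.0136 turn z -4.1
1.3 0.013 0.0187 turn z -10.1
1.45 0.0182 0.0231 turn z -15.1
1.6 0.0239 0.0266 turn z -19.1
1.7 0.028 0.0285 turn z -19.1
```

View pics/p8.png

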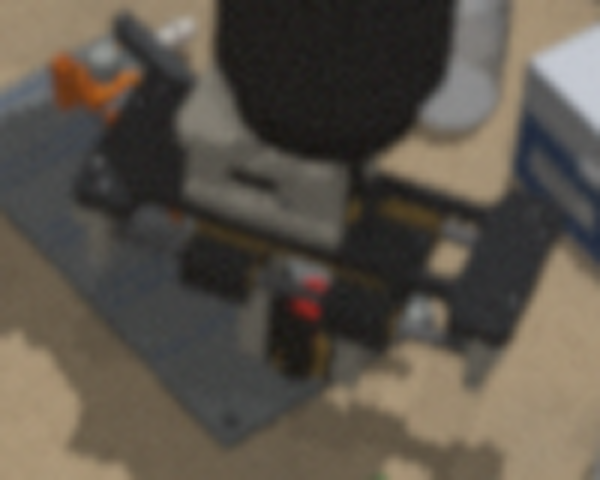

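The fingers straddle the knob at about (300,330) with the handle part-way round. Upward force shows the finger ends pressing on the rising red arm, so I raise 9 mm and carry on.

```bash
python3 -m pendant '[[-0.45,[0,0,-0.004],[0,0,0]],[-0.45,[0,0,-0.009],[0,0,0]],[-0.45,[0,0,-0.009],[0,0,0]],[-0.45,[0,0,-0.009],[0,0,0]]]';python3 -c "
from h import *
st()
o=sensors.get_obs();p=o['tool_pos'];psi=np.radians(o['orientation'][2])
q=(p[:2]-man(-.005,-.104))@MR;print('a',np.arctan2(-q[1],-q[0]),np.hypot(*q))
for a,yaw in((1.15,30),(1.3,36),(1.45,41),(1.6,45),(1.7,45)):
  t=man(-.005-.045*np.cos(a),-.104-.045*np.sin(a))-p[:2]
  print(a,(np.cos(psi)*t[0]+np.sin(psi)*t[1]).round(4),(np.sin(psi)*t[0]-np.cos(psi)*t[1]).round(4),'turn z',round(np.degrees(psi)-yaw,1))
"
```

```text
clock: 32.58
tool_pos: [0.561, -0.2864, 0.0639]
orientation: [-179.9, 0.1, 25.9]
force: [-4.3, 5.3, 4.9]
opening: 0.0244
gripper_force: 3.3
32.58 [ 0.561  -0.2864  0.0639] [-1.799e+02  1.000e-01  2.590e+01] F [-4.3  5.3  4.9] open 0.0244 gf 3.3 j [ -9.  25. -16.  -0. -49. 125.]
a 0.9432675938170227 0.04530937602589112
1.15 0.005 0.0078 turn z -4.1
1.3 0.0095 0.0129 turn z -10.1
1.45 0.0146 0.0173 turn z -15.1
1.6 0.0203 0.0209 turn z -19.1
1.7 0.0244 0.0227 turn z -19.1
```

Forces are normal now. Continuing over the crest.

```bash
python3 -m pendant '[[-0.45,[0.0025,0.004,0],[0,0,-2]],[-0.45,[0.005,0.008,0],[0,0,-4]],[-0.45,[0.0075,0.0105,0],[0,0,-7]],[-0.45,[0.0095,0.013,0],[0,0,-10]],[-0.45,[0.012,0.015,0],[0,0,-12]],[-0.45,[0.0145,0.0175,0],[0,0,-15]],[-0.45,[0.0145,0.0175,0],[0,0,-15]]]';python3 -c "
from h import *
st()
o=sensors.get_obs();p=o['tool_pos'];psi=np.radians(o['orientation'][2])
q=(p[:2]-man(-.005,-.104))@MR;print('a',np.arctan2(-q[1],-q[0]),np.hypot(*q))
for a,yaw in((1.5,44),(1.6,45),(1.7,45)):
  t=man(-.005-.045*np.cos(a),-.104-.045*np.sin(a))-p[:2]
  print(a,(np.cos(psi)*t[0]+np.sin(psi)*t[1]).round(4),(np.sin(psi)*t[0]-np.cos(psi)*t[1]).round(4),'turn z',round(np.degrees(psi)-yaw,1))
"
```

```text
clock: 33.17
tool_pos: [0.5833, -0.297, 0.0637]
orientation: [180.0, -0.0, 41.0]
force: [-0.8, 0.6, 0.4]
opening: 0.0241
gripper_force: 0.1
33.17 [ 0.5833 -0.297   0.0637] [180.  -0.  41.] F [-0.8  0.6  0.4] open 0.0241 gf 0.1 j [-10.  26. -13.  -0. -50. 141.]
a 1.491197606818406 0.04611726696109595
1.5 0.0011 -0.0004 turn z -3.0
1.6 0.0043 0.0028 turn z -4.0
1.7 0.0077 0.0057 turn z -4.0
```

```bash
python3 -m pendant '[[-0.45,[0.0025,0.0015,0],[0,0,-2]],[-0.45,[0.005,0.0035,0],[0,0,-4]],[-0.45,[0.005,0.0035,0],[0,0,-4]]]'; python3 -m pendant '[[-0.45,[0.003,0.002,0],[0,0,0]],[-0.45,[0.003,0.002,0],[0,0,0]]]'
```

```text
clock: 33.42
tool_pos: [0.5891, -0.2963, 0.0636]
orientation: [180.0, -0.0, 44.9]
force: [-2.2, 1.1, 1.1]
opening: 0.0242
gripper_force: 1.2
clock: 33.58
tool_pos: [0.591, -0.2953, 0.063]
orientation: [-179.8, 0.1, 44.7]
force: [-6.3, 1.7, 3.8]
opening: 0.0241
gripper_force: 3.0
```

It is against the stop. Opening, lifting and moving aside for a last look.

```bash
python3 -m pendant '[[-0.45,[-0.004,-0.003,0],[0,0,0]],[-0.2,[-0.004,-0.003,0],[0,0,0]],[-0.2,[-0.004,-0.003,0],[0,0,0]],[-0.2,[-0.004,-0.003,-0.03],[0,0,0]],[-0.2,[-0.004,-0.003,-0.07],[0,0,0]],[-0.2,[-0.004,-0.003,-0.11],[0,0,0]],[-0.2,[-0.03,-0.03,-0.13],[0,0,7]],[-0.2,[-0.06,-0.06,-0.13],[0,0,14]],[-0.2,[-0.09,-0.09,-0.13],[0,0,21]],[-0.2,[-0.12,-0.12,-0.13],[0,0,28]]]'; python3 -c "
from h import *
st();go(.43,.06,.19,-10)"
```

```text
clock: 34.42
tool_pos: [0.425, -0.2954, 0.1937]
orientation: [179.9, -0.1, 16.5]
force: [0.4, -0.7, -0.3]
opening: 0.0354
gripper_force: 0.0
34.42 [ 0.425  -0.2954  0.1937] [ 1.799e+02 -1.000e-01  1.650e+01] F [ 0.4 -0.7 -0.3] open 0.0354 gf 0.0 j [-13.   7. -22.   0. -61. 120.]
shift [0.1059, -0.3393, 0.0034] turn [0.05, -0.15, 26.54]
```

```bash
python3 -m pendant '[[-0.2,[0.105,-0.339,0],[0,0,26]],[-0.2,[0.105,-0.339,0],[0,0,26]],[-0.2,[0.105,-0.339,0],[0,0,26]],[-0.2,[0.105,-0.339,0],[0,0,26]],[-0.2,[0.105,-0.339,0],[0,0,26]],[-0.2,[0.105,-0.339,0],[0,0,26]],[-0.2,[0.105,-0.339,0],[0,0,26]],[-0.2,[0.105,-0.339,0],[0,0,26]],[-0.2,[0.105,-0.339,0],[0,0,26]],[-0.2,[0.105,-0.339,0],[0,0,26]]]'; python3 -c "
from h import *
im=snap('scene','p9',(270,140,410,260),5)
for c,s,m in blobs(orange(im),8): print(c.round(1),s)
for a in(1.25,1.5): 
  for z in (.054,.058): print(a,z,proj('scene',[*man(-.005-.045*np.cos(a),-.104-.045*np.sin(a)),z]))
st()"
```

```text
clock: 35.25
tool_pos: [0.4289, 0.0648, 0.1941]
orientation: [-179.8, -0.2, -8.9]
force: [0.6, -0.7, -0.1]
opening: 0.0348
gripper_force: 0.0
[293.2 163.6] [290 160   8   7  20]
[302.2 172.6] [299 169   8   7  20]
[311.5 182.1] [308 179   8   7  24]
1.25 0.054 [337.46358133 207.53992738]
1.25 0.058 [337.54205376 206.6196961 ]
1.5 0.054 [341.11955681 206.13281046]
1.5 0.058 [341.20843572 205.2112283 ]
35.3 [0.4288 0.0637 0.1938] [-1.799e+02 -1.000e-01 -8.900e+00] F [-0.1  0.5  0.3] open 0.0349 gf 0.0 j [ 35.  -2. -31.   0. -60.  46.]
```

View pics/p9.png

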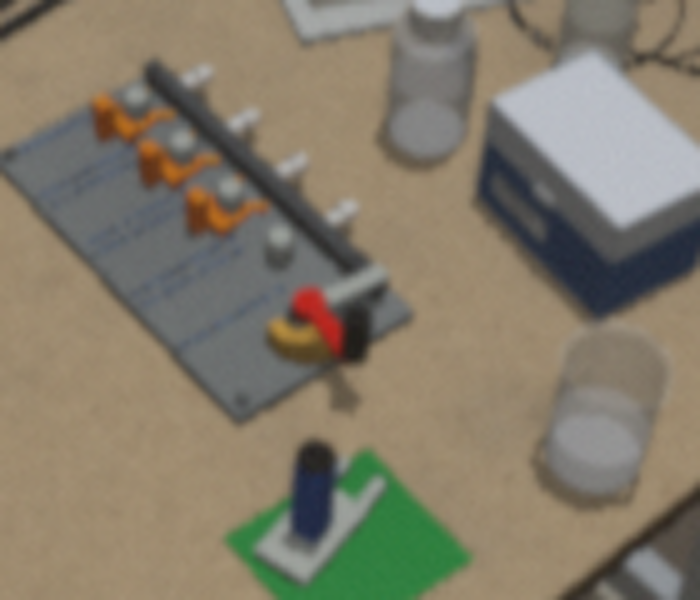

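The clips are seated, and the knob at about (355,332) in the crop, or (341,206) in the image, matches 1.5 rad in the notch. But the fork's cap has shifted from (350,470) to (315,455), so it was knocked aside. Measuring its new pose.

```bash
python3 - <<'E'
from h import *
def S(x,y,z): return onz("scene",270+(x+.5)/5-.5,140+(y+.5)/5-.5,z)[:2]
M=np.array([.513,-.371]);cap=S(317,452,.074); print("cap",cap,np.linalg.norm(cap-M))
r=(S(254,552,.010)+S(305,583,.010))/2; base=S(306,541,.010)
f=S(384,483,.010); print("rear",r,"right prong",f,"base",base)
fr=S(305,583,.010); d=f-fr; print("yaw",np.degrees(np.arctan2(*d[::-1])),"len",np.linalg.norm(d),"axis",r+.028*d/np.linalg.norm(d))
im=snap("top"); h=cv2.cvtColor(im,cv2.COLOR_RGB2HSV)
a=im[180:260,340:420];cv2.imwrite("pics/p10.png",cv2.resize(a,None,fx=6,fy=6,interpolation=cv2.INTER_CUBIC)[:,:,::-1])
E
```

```text
cap [ 0.5040568  -0.34996218] 0.02285980271668894
rear [ 0.47225593 -0.36009504] right prong [ 0.55022633 -0.35682215] base [ 0.49366339 -0.35702305]
yaw 14.30152495637125 len 0.0764404260245618 axis [ 0.49938818 -0.35317834]
```

View pics/p10.png

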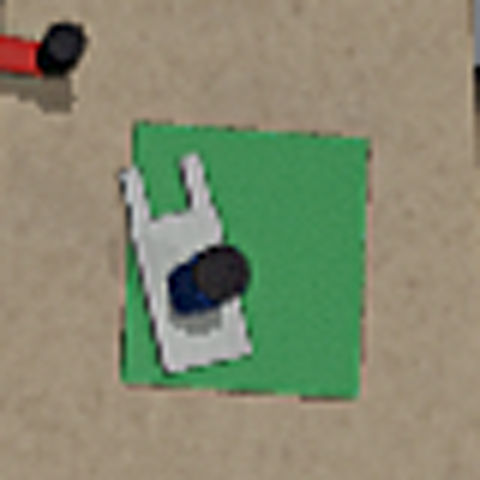

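The fork still stands upright on the mat. Its cap is at (221,272) in the crop, about 23 mm from the mat's centre against a limit of 40 mm. The robot is clear of everything, so I'm handing in.

```bash
python3 -c "
from plant import workorder
print(workorder.close_job())"
```

```text
the job is handed in; nothing more can be done
None
```

The job is handed in at about 35 s of the 210 s, with no verdict returned: all three orange clips are snapped onto spindles 0–2, the lock handle is in its low notch, and the fork stands upright on its mat about 23 mm from centre after being knocked aside.

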